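# Load the stone tray, turn it, slide it into its cabinet and set the humidity

### The arm

A 6-joint arm with a two-finger parallel gripper is mounted at the origin on the work surface. World frame = base frame: x ahead of the robot, y to its left, z up, the work surface at z = 0. Lengths are in m, angles in rad, forces in N, time in s.
With the tool pointing down it reaches from about 0.35 to 0.925 m from the base axis. Payload 6.4 kg.
Tool frame: the origin (TCP) lies at the very end of the fingers, on their centre line; the grasp point (between the pads) lies 19 mm behind it; y points along the fingers, x is the direction in which the jaws open and shut, and the axes are right-handed (so a half turn about y gives the same grasp; the last joint's range is limited). The gripper opens to 94 mm and grips with 3 to 60 N. Pads are 16 mm wide; open, the fingers measure 119 mm over their backs; the gripper's body (75 mm by 177 mm) begins 78 mm behind the grasp point.
Start: joints at [-1.466, 0.245, 1.558, -0, 1.339, -0.174], TCP at [0.179, -0.625, 0.205] pointing down, gripper open.
Joint ranges: [-3.13, 3.13], [-1.02, 2.26], [0.13, 2.54], [-0.95, 4.09], [0.21, 2.88], [-2.74, 2.74]. Speed limits (rad/s): [2.57, 2.57, 3.14, 3.14, 3.14, 3.14].

### API

Orientations are given as a unit quaternion [x, y, z, w].
In Python, from workcell import state, read_camera, close_job gives the robot as it stands.
- The arm moves only by the tool drive_tool, never from a script. Its argument "moves" is text: rows parted by semicolons, each of 5 numbers parted by spaces: the finger opening in cm, from 0 to 9.4, then the shift along the tool's x, y, z in cm, then the turn about the tool's y in degrees. A call has 1 to 10 rows; each row shifts and turns the commanded pose from where the row before left it, along the tool's axes as they then stand; what a row does not reach is not made up. A row lasts 1/10 s, in which the tool goes at most 50 mm and 8.59 degrees, less where a joint would pass 70% of its speed; a pose out of reach is approached as far as the arm can. A call with a gripper value outside its range is refused whole. The fingers move at their own pace and stop on an object; "force" is the grip in N (left out, the last holds). Time passes only in rows, so rows that do not move let the fingers close. It gives the time, the measured TCP pose, the force and the opening at its end, in the units of the state.
- state(): the state, without advancing time (a new reading comes with each control period).
- read_camera(name): name is "scene" or "side" or "wrist"; returns a dict with "color" (384x512x3 uint8, red, green, blue), "fx", "fy", "cx", "cy" (pixels), "world_from_camera" (4x4, takes a point from camera to world coordinates). Camera axes: x right, y down, z forward; pixel columns grow to the right and rows downward; lengths in m; the calibration is good to about 2 mm. A picture is of the moment at which its call begins. There is no depth.
- close_job(): hands the job in, once; it reports no verdict.
The state is a dict: "time_s": time; "q": joint angles; "joint_vel": joint speeds; "joint_efforts": joint torques, N m; "ee_pos": TCP position; "eef_rot": TCP orientation; "force": force on the tool from outside, world axes, zero at the start; "ft_torque": the same for the moment, N m; "finger_gap": finger opening in m.
Only numpy, scipy, OpenCV 4.12 (cv2) and the standard library are available. Lean on these libraries where they do the work, as an engineer would, in place of code of your own. Each camera call takes 0.05 s, during which the arm holds its last target.

### The job

Stand every blue-lidded stone jar in the white tray, one to a compartment. The tray lies the wrong way round: turn it end for end so that its plain nose leads, and slide it with the jars along the cabinet's rails until its front panel is closed fully home; only then turn the humidity dial clockwise to 60, the long green mark. Leave the black-lidded jar and the loupe where they are.

Things in the scene. Friction and masses are not known exactly. Their poses are not given: they have to be found in the camera images.
- cabinet: Conditioning cabinet, fixed: clear acrylic box with dark metal edges and rails, 156 mm wide, 91 high, 211 deep. Origin: on the bench, middle of its open mouth, which faces the robot; x runs straight in, z up. Floor level with the bench, roof underside 86 mm up, back wall 205 mm in. White control head on its left: x 4 to 154, y 78 to 170 mm, 86 high, dial on top.
- rails (a point): The guide rails, both along the cabinet's x, seen from the mouth: this point is 10 mm up in the mouth's middle, axes as the cabinet. Rail inner faces at y = +-68 mm, rails 20 mm high; a lip reaches over the tray's runners (in to y = +-60.5 mm, underside 15.5 mm up), so the tray only slides in from the mouth.
- tray: White drawer tray, black felt, 0.36 kg. Origin: underside, middle of its 192 x 116 mm box; x points to the plain nose end (+96 mm) that fits the rails, z up. Runners on the long sides reach y = +-66 mm, 7 to 11 mm up, tapered at the nose. At -x a grey front panel, 156 wide, 81 high, x -100 to -96 mm, too wide for the rails. At the start the panel end is away from the robot: wrong way round.
- tray_in (a point): Middle of the tray's floor, 3 mm above its underside, axes as the tray. Six compartments, 60 mm along x and 53 mm along y, centres at x = -63, 0, +63 mm and y = +-28 mm; outer walls and dividers are 3 mm thick, their tops 12 mm above the tray's underside.
- tray_bail (a point): Middle of the steel bail (carrying handle) over the tray's middle, 60 mm above its underside, near its centre of mass; axes as the tray. Bar along x, 71 mm long, 10 mm wide, 54 to 66 mm up, on two 8 mm posts at x = +-31.5 mm.
- tray_pull (a point): Middle of the black pull on the outside of the front panel, 120 mm from the tray's origin towards -x and 34 mm up: an upright block 12 mm wide (y), 36 mm long (x = -136 to -100 mm), 18 to 48 mm up. Best pushed on its end so that the tray can follow the rails (2 mm play each side); it can also be gripped from above.
- tray_seat (a point): Bottom middle of the back face of the front panel (tray x = -96 mm, on its underside): it lies at the cabinet's origin when the tray is fully home, the panel touching the mouth.
- dial (a joint): Humidity dial on the control head, rad: 0 is the low stop, grows clockwise seen from above, 5.0 is the high stop; the scale has 11 marks every 0.5 rad for 0, 10, .. 100, so 60 is 3.0 rad, the long green mark; the others are black. Stiff enough to stay where it is left (0.03 N m).
- dial_grip (a point): On the dial's axis, 30 mm above its base, the height to grip (cabinet x = 48, y = 124, 118 mm above the bench). x points along the white pointer line; the grip bar lies along it, 46 mm long, 14 mm wide, its top 10 mm above this point. With the dial at 2.5 rad the pointer lies along the cabinet's x.
- black_jar: Jar of the same shape with a black lid, on the bench; stays where it is. Origin: centre of its underside.
- loupe: Folding loupe lying on the bench near the jars, about 72 x 24 x 27 mm; stays where it is. Origin: underside, near its middle.
- jar1: Stone jar with a blue lid, standing on the bench (absent in some runs): clear body 31 mm across, 14 mm high, lid 34 mm across from 14 to 28 mm up, 30 g. Origin: centre of its underside, z up.
- jar2: Stone jar with a blue lid, standing on the bench (absent in some runs): clear body 31 mm across, 14 mm high, lid 34 mm across from 14 to 28 mm up, 30 g. Origin: centre of its underside, z up.
- jar3: Stone jar with a blue lid, standing on the bench (absent in some runs): clear body 31 mm across, 14 mm high, lid 34 mm across from 14 to 28 mm up, 30 g. Origin: centre of its underside, z up.
- jar4: Stone jar with a blue lid, standing on the bench (absent in some runs): clear body 31 mm across, 14 mm high, lid 34 mm across from 14 to 28 mm up, 30 g. Origin: centre of its underside, z up.
- jar5: Stone jar with a blue lid, standing on the bench (absent in some runs): clear body 31 mm across, 14 mm high, lid 34 mm across from 14 to 28 mm up, 30 g. Origin: centre of its underside, z up.
Not all that is in view belongs to the job. What is shaped like the jar2 but purple is not meant.

How it is judged:
By the outcome, as a careful person would: the job done as asked, in the order asked, and still so for the second after the job is handed in, with the robot touching nothing.
Of jar1, jar2, jar3, jar4, jar5 only 3 to 5 are there at a start; the rules pass over those that are not, and their reading is None.
At some moment in a run one of tray, jar1, jar2, jar3, jar4, jar5 may be knocked a few centimetres aside while the robot is not near it.
Once in a run the grip may slacken for a moment while it holds something.
It also fails if it takes over 210 s, if anything falls off the work surface, if the arm or the gripper's body presses on something with over 40 N, if the wrist force passes 120 N, or if a joint passes its speed limit or range.

## Working session

There is one attempt and no reset: what is moved stays moved. The work goes in short steps, Python scripts to look and compute and a tool call to move; the robot and the scene stay as the last step left them, time stands still between calls to the robot, and variables do not carry over. Pictures are saved under pics/ and viewed, and the job is handed in when it is done.

Besides the shell and the picture viewer there is one more tool, called in YAML: its name, and indented under it one key for each argument. drive_tool: Moves the arm, as the interface text tells. Its arguments: {"type":"object","properties":{"moves":{"type":"string"},"force":{"type":"number"}},"required":["moves"]}

```bash
mkdir -p pics; ls
cat > h.py <<'E'
import numpy as np, cv2
from workcell import state, read_camera, close_job
def snap(n,fn,crop=None,scale=1):
    c=read_camera(n); im=c["color"][:,:,::-1].copy()
    np.savez('last_%s.npz'%n,**{k:np.array(v) for k,v in c.items()})
    if crop: im=im[crop[1]:crop[3],crop[0]:crop[2]]
    if scale!=1: im=cv2.resize(im,None,fx=scale,fy=scale,interpolation=cv2.INTER_CUBIC)
    cv2.imwrite('pics/'+fn,im); return c
def load(n): 
    d=np.load('last_%s.npz'%n); return {k:d[k] for k in d}
def ray(c,u,v):
    d=np.array([(u-c["cx"])/c["fx"],(v-c["cy"])/c["fy"],1.]); T=np.array(c["world_from_camera"]); return T[:3,3],T[:3,:3]@d
def plane(c,u,v,z):
    o,d=ray(c,u,v); return o+d*(z-o[2])/d[2]
def proj(c,p):
    T=np.linalg.inv(c["world_from_camera"]); q=T[:3,:3]@np.array(p)+T[:3,3]; return np.array([c["fx"]*q[0]/q[2]+c["cx"],c["fy"]*q[1]/q[2]+c["cy"]])
E
python3 - <<'E'
from h import *
print(state())
for n in("scene","side","wrist"):
    c=snap(n,n+"0.png"); print(n,c["fx"],c["cx"],c["cy"],np.round(c["world_from_camera"],3).tolist())
E
```

```text
pics
{'time_s': 0.0, 'q': array([-1.46610940e+00,  2.45759835e-01,  1.55900673e+00,  1.26414454e-05,
        1.33867091e+00, -1.74098254e-01]), 'joint_vel': array([ 3.24058173e-04, -3.87002886e-04,  2.13478140e-04, -2.49552449e-04,
       -3.72416570e-05,  2.34615959e-04]), 'joint_efforts': array([ 1.29142350e-03, -4.15826797e+01, -3.14605200e+01,  6.85969018e-02,
        3.32054787e-02, -1.39273152e-04]), 'ee_pos': array([ 0.17881961, -0.62430426,  0.20438396]), 'eef_rot': array([-0.56414034,  0.42612186, -0.42523837,  0.56510013]), 'force': array([-0.02178124, -0.52271171, -0.42405954]), 'ft_torque': array([-0.03154593,  0.00088642, -0.02072713]), 'finger_gap': 0.09378257249390956}
scene 439.19004830640546 253.71762152421476 189.63911453906755 [[0.525, 0.678, -0.515, 1.154], [0.851, -0.413, 0.324, -0.424], [0.006, -0.608, -0.794, 1.038], [0.0, 0.0, 0.0, 1.0]]
side 375.63869982900195 255.76739612785758 192.56577757788494 [[-0.989, -0.057, 0.134, 0.393], [-0.144, 0.533, -0.834, 0.882], [-0.025, -0.844, -0.536, 0.687], [0.0, 0.0, 0.0, 1.0]]
wrist 295.97359303373077 249.3095377864934 188.61064153000447 [[0.275, -0.93, -0.243, 0.25], [-0.961, -0.267, -0.069, -0.605], [-0.0, 0.253, -0.968, 0.384], [0.0, 0.0, 0.0, 1.0]]
```

View pics/scene0.png

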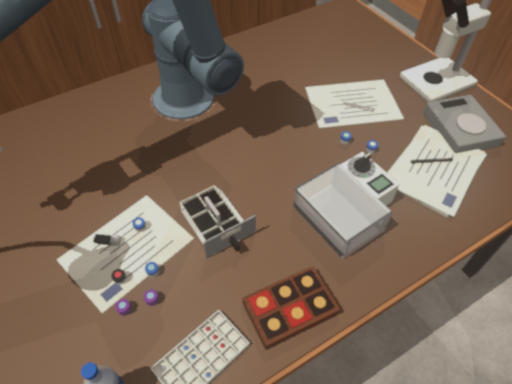

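View pics/side0.png

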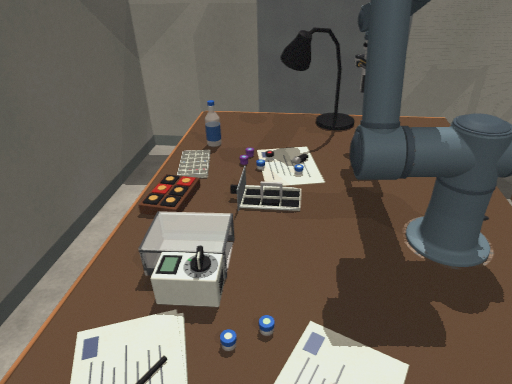

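View pics/wrist0.png

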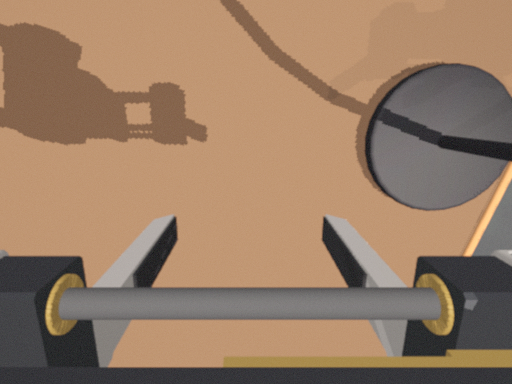

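Run:
```python
from h import *
for n,lst in(("scene",[0]),("side",[0])):
    c=load(n); hsv=cv2.cvtColor(c["color"],cv2.COLOR_RGB2HSV)
    for nm,lo,hi in(("blue",(100,110,60),(122,255,255)),("purple",(125,90,40),(160,255,255)),("green",(45,80,40),(85,255,255))):
        m=cv2.inRange(hsv,lo,hi); k,l,s,ce=cv2.connectedComponentsWithStats(m)
        for i in range(1,k):
            if s[i,4]>12: print(n,nm,s[i].tolist(),ce[i].round(1),plane(c,*ce[i],0.024).round(3))
c=load("scene")["color"][:,:,::-1]
a=cv2.resize(c[190:330,60:260],None,fx=4,fy=4,interpolation=cv2.INTER_CUBIC); cv2.imwrite('pics/a.png',a)
a=cv2.resize(c[110:260,270:420],None,fx=4,fy=4,interpolation=cv2.INTER_CUBIC); cv2.imwrite('pics/b.png',a)
c=load("side")["color"][:,:,::-1]
a=cv2.resize(c[130:310,130:330],None,fx=3,fy=3,interpolation=cv2.INTER_CUBIC); cv2.imwrite('pics/c.png',a)
```

```text
scene blue [342, 134, 9, 6, 25] [345.8 137.2] [0.469 0.354 0.024]
scene blue [368, 142, 9, 7, 22] [371.3 146.1] [0.541 0.398 0.024]
scene blue [134, 219, 10, 9, 31] [139.4 224.5] [ 0.435 -0.34   0.024]
scene blue [146, 263, 11, 11, 45] [152.  269.5] [ 0.579 -0.366  0.024]
scene blue [81, 363, 16, 16, 198] [ 88.9 370.7] [ 0.734 -0.584  0.024]
scene purple [144, 290, 14, 14, 84] [150.5 296.9] [ 0.645 -0.399  0.024]
scene purple [116, 299, 14, 15, 93] [122.8 307. ] [ 0.634 -0.466  0.024]
side blue [207, 100, 7, 6, 33] [210.4 102.5] [ 0.93  -1.013  0.024]
side blue [206, 125, 15, 16, 184] [213.3 133.2] [ 0.817 -0.614  0.024]
side blue [256, 160, 9, 6, 41] [260.2 162.7] [ 0.573 -0.358  0.024]
side blue [295, 165, 8, 7, 39] [298.4 168. ] [ 0.428 -0.331  0.024]
side blue [259, 315, 15, 17, 168] [266.1 323.3] [0.463 0.362 0.024]
side blue [220, 329, 16, 18, 179] [227.7 338.1] [0.537 0.408 0.024]
side purple [240, 147, 14, 18, 125] [246.5 155.9] [ 0.634 -0.409  0.024]
```

View pics/a.png

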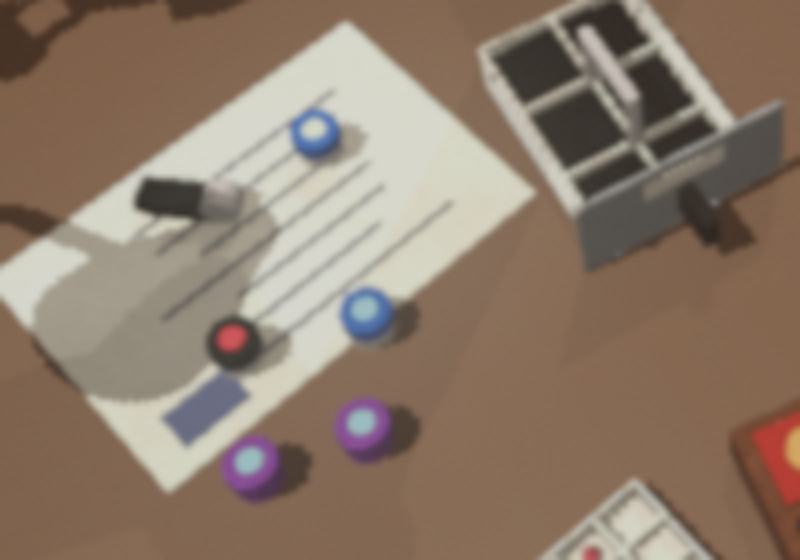

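View pics/b.png

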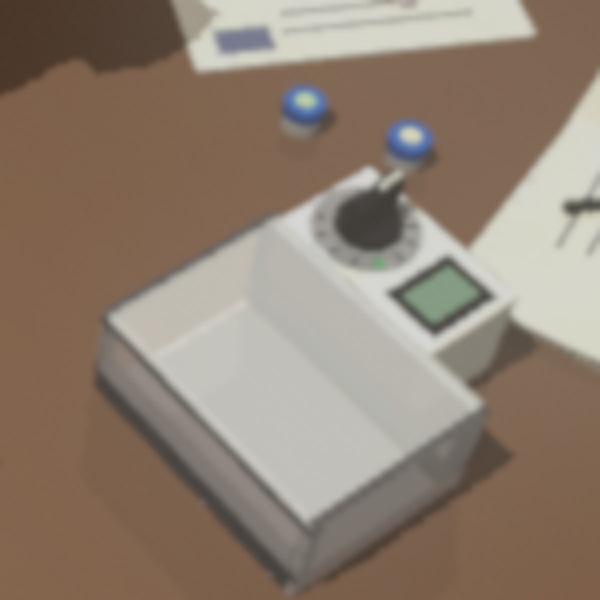

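View pics/c.png

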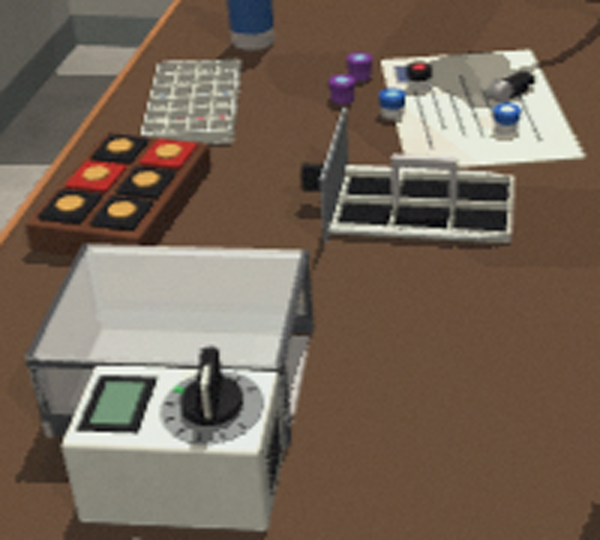

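Run:
```python
from h import *
c=load("scene"); s=load("side")
def tri(a,b):
    o1,d1=ray(c,*a);o2,d2=ray(s,*b); d1/=np.linalg.norm(d1);d2/=np.linalg.norm(d2)
    A=np.c_[d1,-d2]; t=np.linalg.lstsq(A,o2-o1,rcond=None)[0]; return (o1+d1*t[0]+o2+d2*t[1])/2, np.linalg.norm(o1+d1*t[0]-o2-d2*t[1])
for a,b in(((345.8,137.2),(266.1,323.3)),((371.3,146.1),(227.7,338.1)),((139.4,224.5),(298.4,168)),((152,269.5),(260.2,162.7))): print(tri(a,b))
print("cab roof corners FR BR BL FL")
for u,v in((296.5,189.5),(348,242),(391,211),(339,164)): print(plane(c,u,v,.091).round(3))
print("side: FR BR BL FL")
for u,v in ((306,253),(85,248),(30,360),(300,365)): print(plane(s,130+u/3,130+v/3,.091).round(3))
print("tray nose L,R; scene")
for u,v in((482,50),(645,0),(735,125),(580,205)): print(plane(c,60+u/4,190+v/4,.012).round(3))
for u,v in ((513,172),(512,238),(330,235),(345,163)): print(plane(s,130+u/3,130+v/3,.012).round(3))
print("bail top ends scene/side")
for u,v in((585,28),(632,100)): print(plane(c,60+u/4,190+v/4,.066).round(3))
for u,v in((393,158),(457,160)): print(plane(s,130+u/3,130+v/3,.066).round(3))
```

```text
(array([0.46409315, 0.35774025, 0.01839448]), np.float64(0.0013415587406728248))
(array([0.53764508, 0.40306004, 0.01769501]), np.float64(0.0008268211901110513))
(array([ 0.42948585, -0.34014667,  0.01849202]), np.float64(0.0021059795696335907))
(array([ 0.57484023, -0.36617905,  0.01935488]), np.float64(0.0020246288453272215))
cab roof corners FR BR BL FL
[0.599 0.062 0.091]
[0.801 0.077 0.091]
[0.787 0.233 0.091]
[0.587 0.218 0.091]
side: FR BR BL FL
[0.591 0.071 0.091]
[0.796 0.086 0.091]
[0.784 0.241 0.091]
[0.566 0.221 0.091]
tray nose L,R; scene
[ 0.417 -0.209  0.012]
[ 0.439 -0.087  0.012]
[ 0.568 -0.087  0.012]
[ 0.568 -0.209  0.012]
[ 0.414 -0.217  0.012]
[ 0.409 -0.086  0.012]
[ 0.599 -0.071  0.012]
[ 0.607 -0.217  0.012]
bail top ends scene/side
[ 0.476 -0.152  0.066]
[ 0.545 -0.153  0.066]
[ 0.541 -0.145  0.066]
[ 0.472 -0.147  0.066]
```

```bash
cat >> h.py <<'E'
from scipy.spatial.transform import Rotation as Ro
def tool():
    s=state(); R=Ro.from_quat(s["eef_rot"]).as_matrix(); return s["ee_pos"],R,s
def go(target,yaw=None):
    """shift in tool cm to the world target; turn(deg) about tool y so tool x goes to world yaw (deg, mod 180)"""
    p,R,s=tool(); d=R.T@(np.array(target)-p)*100
    y0=np.degrees(np.arctan2(R[1,0],R[0,0])); print("pos",p.round(4),"yaw",y0.round(2),"q6",s["q"][5].round(2),"gap",round(s["finger_gap"],4),"t",round(s["time_s"],2),"F",s["force"].round(1))
    print("d_tool cm x y z",d.round(2), "tilt",(R[:,1]).round(3))
    if yaw is not None:
        for k in(-180,0,180):
            # tool y points down: +turn about y lowers the world yaw
            print(" turn option",round(-(yaw-y0+k),1))
E
python3 -c "
from h import *
go([.508,-.15,.2],90); print(tool()[1].round(3))"
```

```text
pos [ 0.1788 -0.6245  0.2046] yaw -74.03 q6 -0.17 gap 0.0938 t 0.15 F [-0.4  0.2 -0.4]
d_tool cm x y z [-36.56   0.52  44.7 ] tilt [-0.     0.001 -1.   ]
 turn option 16.0
 turn option -164.0
 turn option -344.0
[[ 0.275 -0.     0.961]
 [-0.961  0.001  0.275]
 [-0.001 -1.     0.   ]]
```

Run:
```python
from h import *
c=load("scene"); s=load("side");w=load("wrist")
print(plane(w,440,140,.01),plane(s,335,122,.01))
for h in (.2,.3,.4): print(h,plane(s,300,50,h).round(2),plane(s,338,80,h).round(2),plane(c,30,15,h).round(2))
```

```text
[ 0.28223031 -0.84407917  0.01      ] [ 0.2802105  -0.82480003  0.01      ]
0.2 [ 0.48 -1.47  0.2 ] [ 0.28 -0.85  0.2 ] [-0.44 -0.34  0.2 ]
0.3 [ 0.46 -0.98  0.3 ] [ 0.31 -0.49  0.3 ] [-0.25 -0.35  0.3 ]
0.4 [ 0.44 -0.5   0.4 ] [ 0.33 -0.14  0.4 ] [-0.06 -0.36  0.4 ]
```

drive_tool:
  moves: "9.4 0 0 0 8; 9.4 0 0 0 8; 9.4 -3.5 0 2.5 0; 9.4 -3.5 0 2.5 0; 9.4 -3.5 0 2.5 0; 9.4 -3.5 0 2.5 0; 9.4 -3.5 0 2.5 0; 9.4 -3.5 0 2.5 0"

```text
time_s: 0.95
ee_pos: [0.3296, -0.4133, 0.2052]
eef_rot: [-0.5, 0.5, -0.5, 0.5]
force: [-0.1, -0.5, -0.6]
finger_gap: 0.0939
```

drive_tool:
  moves: "9.4 -3.8 0 2.5 0; 9.4 -3.8 0 2.5 0; 9.4 -3.8 0 2.5 0; 9.4 -3.8 0 2.5 0; 9.4 -3.8 0 2.5 0; 9.4 -3.8 0 2.5 0; 9.4 -3.5 0 2.8 0; 9.4 0 0 0 0; 9.4 0 0 0 0"

```text
time_s: 1.85
ee_pos: [0.5071, -0.1513, 0.2051]
eef_rot: [0.501, -0.5, 0.499, -0.5]
force: [-0.5, 0.2, -0.3]
finger_gap: 0.0941
```

Run:
```python
from h import *
snap("wrist","w1.png");go([.508,-.15,.2])
```

```text
pos [ 0.5068 -0.1521  0.2051] yaw -90.01 q6 1.07 gap 0.0939 t 1.9 F [-0.  -0.1  0.1]
d_tool cm x y z [-0.21  0.51  0.12] tilt [-0.001  0.    -1.   ]
```

View pics/w1.png

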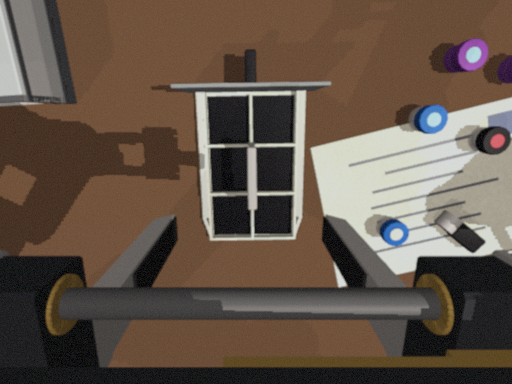

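```bash
python3 - <<'E'
from h import *
w=load("wrist")
for u,v in((208,239.5),(296.5,237.5),(305.5,92),(196,93)): print("tray",plane(w,u,v,.012).round(4))
for u,v in((252.5,145),(253,209.5)): print("bail",plane(w,u,v,.066).round(4))
for n in ((431.5,119.5),(395.5,233.5),(472,55),(493,141)): print("jar",plane(w,*n,.026).round(4))
print("loupe",plane(w,460,230,.02).round(3))
E
python3 - <<'E'
import cv2
a=cv2.imread('pics/w1.png')[70:260,150:350]; cv2.imwrite('pics/w1c.png',cv2.resize(a,None,fx=3.1,fy=3.1,interpolation=cv2.INTER_CUBIC))
E
```

```text
tray [ 0.4117 -0.0961  0.012 ]
tray [ 0.4148 -0.2166  0.012 ]
tray [ 0.6034 -0.2195  0.012 ]
tray [ 0.602  -0.0881  0.012 ]
bail [ 0.546  -0.1555  0.066 ]
bail [ 0.4731 -0.1564  0.066 ]
jar [ 0.5719 -0.3674  0.026 ]
jar [ 0.4268 -0.3433  0.026 ]
jar [ 0.6425 -0.4018  0.026 ]
jar [ 0.5469 -0.4455  0.026 ]
loupe [ 0.429 -0.431  0.02 ]
```

View pics/w1c.png

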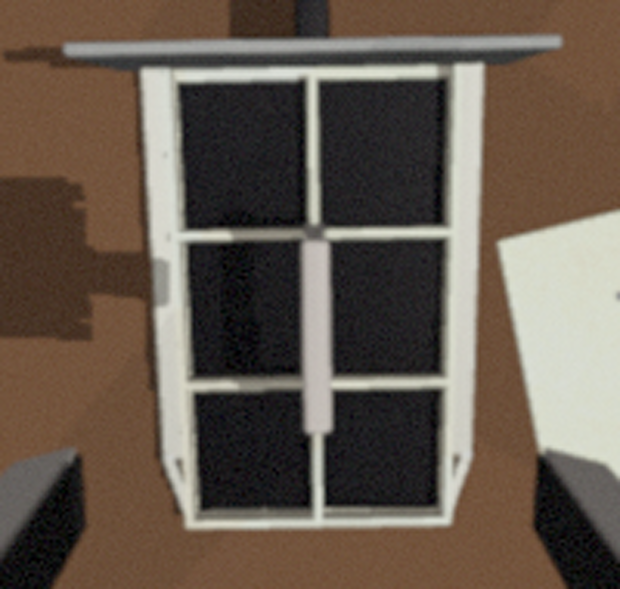

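drive_tool:
  moves: "5 0.4 4 0.3 -0.7; 5 0 4 0 0; 5 0 4 0 0; 5 0 3 0 0; 5 0 1.4 0 0; 5 0 0 0 0"
  force: 40

```text
time_s: 2.5
ee_pos: [0.5083, -0.1564, 0.0397]
eef_rot: [0.503, -0.499, 0.496, -0.502]
force: [0.9, 0.5, 0.3]
finger_gap: 0.0513
```

Run:
```python
from h import *
snap("wrist","w2.png");go([.5095,-.156,.041])
```

```text
pos [ 0.5097 -0.1569  0.0416] yaw -89.41 q6 1.05 gap 0.0507 t 2.55 F [-0.3 -0.2  0.9]
d_tool cm x y z [-0.09  0.06 -0.02] tilt [-0.001  0.    -1.   ]
```

View pics/w2.png

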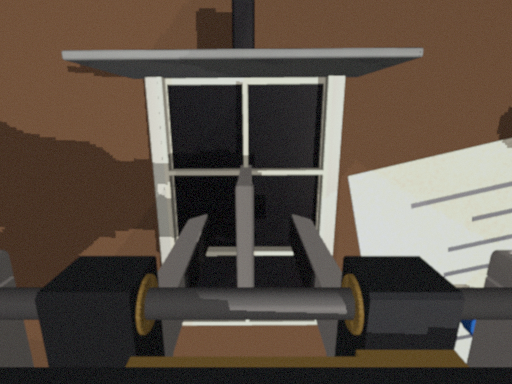

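drive_tool:
  moves: "0 0 0 0 0; 0 0 0 0 0; 0 0 0 0 0; 0 0 0 0 0; 0 0 0 0 0; 0 0 0 0 0"
  force: 45

```text
time_s: 3.15
ee_pos: [0.5103, -0.1554, 0.0419]
eef_rot: [-0.503, 0.497, -0.497, 0.503]
force: [0.3, 3.9, 3.8]
finger_gap: 0.0096
```

drive_tool:
  moves: "0 0 -1 0 0; 0 0 -1 0 0; 0 0 -1 0 0; 0 0 0 0 0"

```text
time_s: 3.55
ee_pos: [0.5113, -0.1569, 0.0735]
eef_rot: [-0.503, 0.496, -0.498, 0.503]
force: [0.3, 0.5, -3.5]
finger_gap: 0.0096
```

Run:
```python
from h import *
go([.468,.131,.07])
```

```text
pos [ 0.5113 -0.1569  0.0735] yaw -89.33 q6 1.05 gap 0.0096 t 3.55 F [ 0.3  0.5 -3.5]
d_tool cm x y z [-28.83   0.27  -3.99] tilt [ 0.003 -0.002 -1.   ]
```

drive_tool:
  moves: "0 0 0 0 -8; 0 0 0 0 -8; 0 0 0 0 -8; 0 0 0 0 -8; 0 0 0 0 -8; 0 0 0 0 -8; 0 0 0 0 -8; 0 0 0 0 -8; 0 0 0 0 -8; 0 0 0 0 -8"

```text
time_s: 4.55
ee_pos: [0.5099, -0.1561, 0.0713]
eef_rot: [0.705, -0.056, 0.055, -0.705]
force: [0.2, 0.6, -4.4]
finger_gap: 0.0095
```

drive_tool:
  moves: "0 0 0 0 -8; 0 0 0 0 -8; 0 0 0 0 -8; 0 0 0 0 -8; 0 0 0 0 -8; 0 0 0 0 -8; 0 0 0 0 -8; 0 0 0 0 -8; 0 0 0 0 -8; 0 0 0 0 -8"

```text
time_s: 5.55
ee_pos: [0.5099, -0.1561, 0.0713]
eef_rot: [-0.576, -0.411, 0.411, 0.576]
force: [0.2, -0.1, -3.5]
finger_gap: 0.0095
```

drive_tool:
  moves: "0 0 0 0 -8; 0 0 0 0 -8; 0 0 0 0 -7.5; 0 0 0 0 0"

```text
time_s: 5.95
ee_pos: [0.5099, -0.1561, 0.0713]
eef_rot: [-0.482, -0.518, 0.518, 0.482]
force: [-0.0, 0.6, -4.4]
finger_gap: 0.0095
```

Run:
```python
from h import *
go([.465,.131,.07],94.3)
snap("wrist","w3.png")
```

```text
pos [ 0.5099 -0.1561  0.0713] yaw 94.15 q6 -2.15 gap 0.0095 t 5.95 F [-0.   0.6 -4.4]
d_tool cm x y z [28.96  0.13  2.41] tilt [-0.  0. -1.]
 turn option 179.9
 turn option -0.1
 turn option -180.1
```

View pics/w3.png

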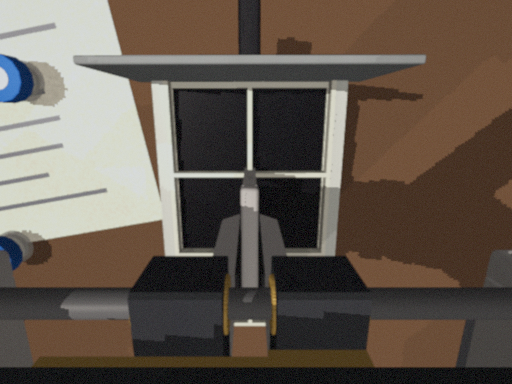

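drive_tool:
  moves: "0 4.1 0 0.35 0; 0 4.1 0 0.35 0; 0 4.1 0 0.35 0; 0 4.1 0 0.35 0; 0 4.1 0 0.35 0; 0 4.1 0 0.35 0; 0 4.3 0 0.3 0; 0 0 0 0 0; 0 0 0 0 0"

```text
time_s: 6.9
ee_pos: [0.4649, 0.1311, 0.0715]
eef_rot: [-0.481, -0.518, 0.518, 0.481]
force: [1.0, -1.1, -3.1]
finger_gap: 0.0098
```

Run:
```python
from h import *
go([.465,.131,.0415],94.3)
snap("scene","s4.png",(250,90,450,290),3); snap("side","d4.png",(100,150,350,350),3)
```

```text
pos [0.4649 0.1311 0.0715] yaw 94.2 q6 -1.6 gap 0.0098 t 6.9 F [ 1.  -1.1 -3.1]
d_tool cm x y z [-0.01  3.   -0.01] tilt [ 0. -0. -1.]
 turn option 179.9
 turn option -0.1
 turn option -180.1
```

View pics/s4.png

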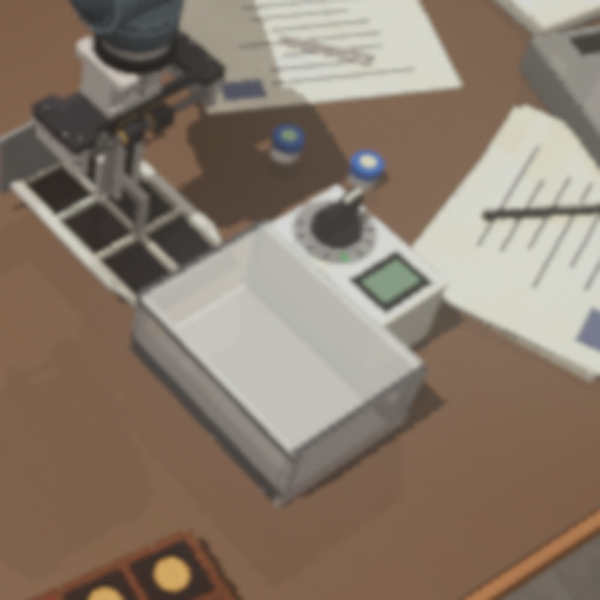

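View pics/d4.png

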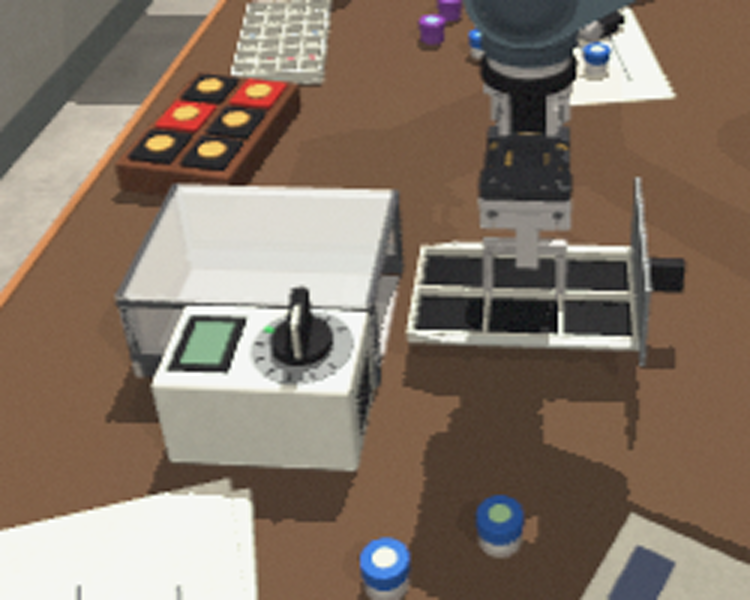

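drive_tool:
  moves: "0 0 1 0 0; 0 0 1 0 0; 0 0 0.8 0 0; 0 0 0 0 0; 0 0 0.3 0 0; 0 0 0 0 0"

```text
time_s: 7.6
ee_pos: [0.4651, 0.1305, 0.0413]
eef_rot: [-0.481, -0.518, 0.518, 0.482]
force: [-3.8, 0.7, 5.2]
finger_gap: 0.0094
```

drive_tool:
  moves: "5 0 0 0 0; 5 0 0 0 0; 5 0 0 0 0; 5 0 -3 0 0; 5 0 -4 0 0; 5 0 -4 0 0; 5 0 -4 0 0; 5 0 0 0 0"

```text
time_s: 8.4
ee_pos: [0.4691, 0.1306, 0.1971]
eef_rot: [0.485, 0.521, -0.515, -0.478]
force: [0.1, 0.2, 0.8]
finger_gap: 0.0499
```

Run:
```python
from h import *
go([.464,.358,.19],94.3)
snap("wrist","w5.png")
```

```text
pos [0.4691 0.1306 0.1971] yaw 94.18 q6 -1.61 gap 0.0499 t 8.4 F [0.1 0.2 0.8]
d_tool cm x y z [22.71  0.71 -1.14] tilt [ 0.012  0.001 -1.   ]
 turn option 179.9
 turn option -0.1
 turn option -180.1
```

View pics/w5.png

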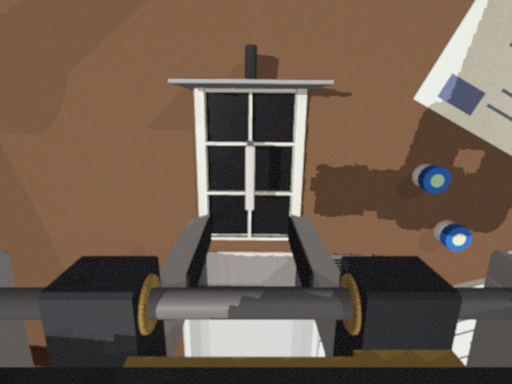

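drive_tool:
  moves: "6 0 0 0 8.2; 6 0 0 0 8.2; 6 0 0 0 8.2; 6 0 0 0 8.2; 6 0 0 0 8.2; 6 0 0 0 8.2; 6 0 0 0 8.2; 6 0 0 0 8.2; 6 0 0 0 8.2; 6 0 0 0 8.2"

```text
time_s: 9.45
ee_pos: [0.4641, 0.1303, 0.1885]
eef_rot: [-0.703, -0.072, 0.074, 0.703]
force: [-0.2, 0.0, 0.5]
finger_gap: 0.0598
```

drive_tool:
  moves: "6 0 0 0 8"

```text
time_s: 9.55
ee_pos: [0.4641, 0.1303, 0.1885]
eef_rot: [0.707, 0.023, -0.025, -0.707]
force: [0.4, 0.6, -0.5]
finger_gap: 0.0597
```

Run:
```python
from h import *
w=load("wrist")
print(plane(w,435,180.5,.028),plane(w,457,239,.028))
for u,v in((250,145),(250,209.5)): print("bail",plane(w,u,v,.066).round(4))
go([.464,.356,.2],4.3)
```

```text
[0.46306125 0.3541753  0.028     ] [0.5367145  0.40045447 0.028     ]
bail [0.4322 0.1277 0.066 ]
bail [0.5032 0.133  0.066 ]
pos [0.4641 0.1303 0.1885] yaw 3.84 q6 -0.03 gap 0.0597 t 9.55 F [ 0.4  0.6 -0.5]
d_tool cm x y z [ 1.49 -1.15 22.52] tilt [-0.003 -0.    -1.   ]
 turn option 179.5
 turn option -0.5
 turn option -180.5
```

drive_tool:
  moves: "6 0.3 0 4.5 -0.5; 6 0.3 0 4.5 0; 6 0.3 0 4.5 0; 6 0.3 0 4.5 0; 6 0.3 0 4.5 0; 6 0 4 0 0; 6 0 4 0 0; 6 0 0 0 0; 6 0 0 0 0"

```text
time_s: 10.45
ee_pos: [0.4613, 0.3554, 0.1093]
eef_rot: [0.707, 0.028, -0.03, -0.706]
force: [0.1, 0.3, 1.2]
finger_gap: 0.0602
```

Run:
```python
from h import *
snap("wrist","w6.png")
go([.4635,.355,.013],4.3)
```

```text
pos [0.4627 0.3559 0.1113] yaw 4.65 q6 0.38 gap 0.06 t 10.5 F [-0.1 -0.1  0.6]
d_tool cm x y z [ 0.06  9.83 -0.1 ] tilt [ 0.001  0.    -1.   ]
 turn option 180.4
 turn option 0.4
 turn option -179.6
```

View pics/w6.png

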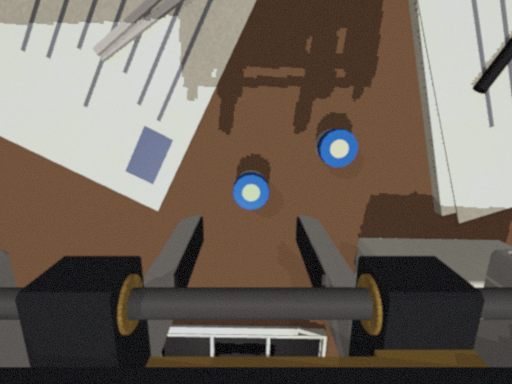

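drive_tool:
  moves: "6 0 4 0 0.4; 6 0 4 0 0; 6 0 1.9 0 0; 6 0 0 0 0; 0 0 0 0 0; 0 0 0 0 0; 0 0 0 0 0; 0 0 0 0 0; 0 0 0 0 0"
  force: 20

```text
time_s: 11.4
ee_pos: [0.4632, 0.3565, 0.0132]
eef_rot: [-0.706, -0.027, 0.026, 0.707]
force: [-0.9, -0.9, 5.2]
finger_gap: 0.0333
```

drive_tool:
  moves: "0 0 -3 0 0; 0 0 -3 0 0; 0 0 -3 0 0; 0 0 0 0 0; 0 0 0 0 0"

```text
time_s: 11.9
ee_pos: [0.4623, 0.356, 0.1017]
eef_rot: [-0.706, -0.027, 0.026, 0.707]
force: [-0.1, 0.8, -0.8]
finger_gap: 0.0332
```

Run:
```python
from h import *
snap("wrist","w7.png")
def cell(cx,cy,o=(.4655,.1305),yaw=4.3):
    a=np.radians(yaw); return [o[0]+cx*np.cos(a)-cy*np.sin(a),o[1]+cx*np.sin(a)+cy*np.cos(a)]
for cx in(0,.063):
  for cy in(.028,-.028): print(cx,cy,np.round(cell(cx,cy),4))
go(cell(0.063,.028)+[.1],4.3)
```

```text
0 0.028 [0.4634 0.1584]
0 -0.028 [0.4676 0.1026]
0.063 0.028 [0.5262 0.1631]
0.063 -0.028 [0.5304 0.1073]
pos [0.4614 0.3555 0.1004] yaw 4.27 q6 0.39 gap 0.0337 t 11.95 F [-0.2 -0.  -0.9]
d_tool cm x y z [  5.03   0.04 -19.67] tilt [-0.001 -0.001 -1.   ]
 turn option 180.0
 turn option -0.0
 turn option -180.0
```

View pics/w7.png

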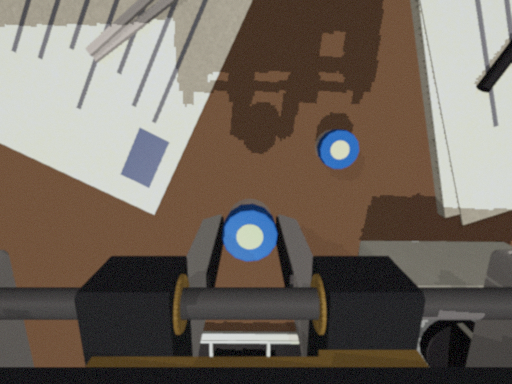

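drive_tool:
  moves: "0 1 0 -4 0; 0 1 0 -4 0; 0 1 0 -4 0; 0 1 0 -4 0; 0 1 0 -3.7 0; 0 0 0 0 0; 0 0 0 0 0"

```text
time_s: 12.65
ee_pos: [0.5256, 0.1627, 0.0997]
eef_rot: [-0.707, -0.025, 0.027, 0.707]
force: [-0.3, 0.5, -0.4]
finger_gap: 0.0335
```

Run:
```python
from h import *
snap("scene","s8.png",(230,90,380,240),4)
snap("wrist","w8.png")
go([.5262,.1631,.0175],4.3)
```

```text
pos [0.5256 0.164  0.1003] yaw 4.33 q6 0.02 gap 0.0333 t 12.75 F [-0.1 -0.1 -0. ]
d_tool cm x y z [ 0.08  8.28 -0.09] tilt [-0.002  0.    -1.   ]
 turn option 180.0
 turn option 0.0
 turn option -180.0
```

View pics/w8.png

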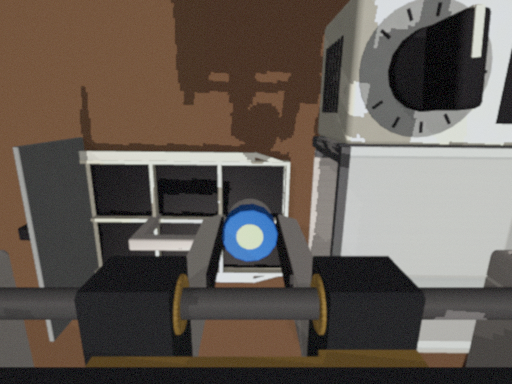

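drive_tool:
  moves: "0 0 3 0 0; 0 0 3 0 0; 0 0 1.5 0 0; 0 0 0.5 0 0; 0 0 0.3 0 0; 0 0 0 0 0"

```text
time_s: 13.35
ee_pos: [0.5273, 0.1636, 0.0192]
eef_rot: [-0.707, -0.027, 0.026, 0.707]
force: [0.6, 0.4, -0.8]
finger_gap: 0.0335
```

drive_tool:
  moves: "4.4 0 0 0 0; 4.4 0 0 0 0; 4.4 0 -3 0 0; 4.4 0 -3 0 0; 4.4 0 -4 0 0; 4.4 0 0 0 0"

```text
time_s: 13.95
ee_pos: [0.5312, 0.1637, 0.1254]
eef_rot: [-0.706, -0.031, 0.022, 0.707]
force: [0.4, 0.5, 0.4]
finger_gap: 0.0436
```

Run:
```python
from h import *
snap("wrist","w9.png")
go([.5365,.401,.11],4.3)
```

```text
pos [0.5294 0.1634 0.1224] yaw 4.27 q6 0.02 gap 0.0442 t 14.0 F [ 0.1  1.4 -0.1]
d_tool cm x y z [ 2.47  1.26 23.64] tilt [ 0.008  0.001 -1.   ]
 turn option 180.0
 turn option -0.0
 turn option -180.0
```

View pics/w9.png

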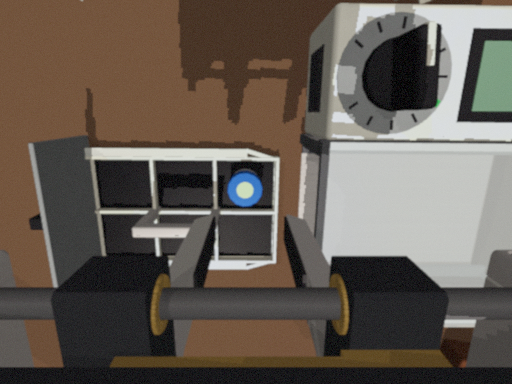

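drive_tool:
  moves: "6 0.4 0 4 0; 6 0.4 0 4 0; 6 0.4 0 4 0; 6 0.4 0 4 0; 6 0.4 0 4 0; 6 0.4 0 3.7 0; 6 0 1.2 0 0; 6 0 0 0 0; 6 0 0 0 0"

```text
time_s: 14.9
ee_pos: [0.5321, 0.3998, 0.1048]
eef_rot: [0.707, 0.025, -0.027, -0.706]
force: [0.1, 0.3, 0.2]
finger_gap: 0.0601
```

Run:
```python
from h import *
snap("wrist","w10.png")
go([.5365,.401,.0125],4.3)
```

```text
pos [0.5327 0.3999 0.1056] yaw 4.2 q6 0.4 gap 0.0599 t 14.95 F [-0.1 -0.4  0.6]
d_tool cm x y z [0.4  9.31 0.09] tilt [-0.002 -0.001 -1.   ]
 turn option 179.9
 turn option -0.1
 turn option -180.1
```

View pics/w10.png

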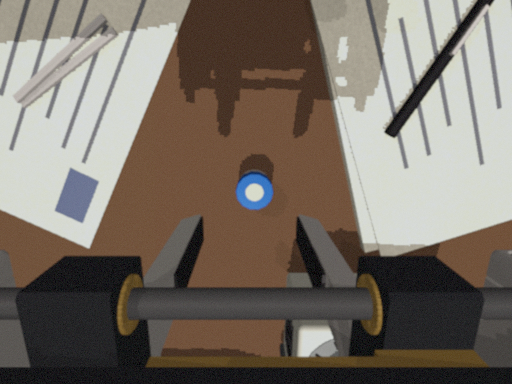

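drive_tool:
  moves: "6 0.4 4 0 0; 6 0 3.5 0 0; 6 0 1.8 0 0; 6 0 0 0 0; 0 0 0 0 0; 0 0 0 0 0; 0 0 0 0 0; 0 0 0 0 0; 0 0 0 0 0"
  force: 20

```text
time_s: 15.85
ee_pos: [0.5378, 0.4022, 0.0152]
eef_rot: [-0.706, -0.027, 0.026, 0.707]
force: [-0.7, 0.3, 5.5]
finger_gap: 0.0333
```

drive_tool:
  moves: "0 0 -3 0 0; 0 0 -3 0 0; 0 0 -3 0 0; 0 0 -1.5 0 0; 0 0 0 0 0"

```text
time_s: 16.35
ee_pos: [0.5384, 0.4024, 0.1212]
eef_rot: [-0.706, -0.028, 0.025, 0.707]
force: [1.0, 0.2, -0.0]
finger_gap: 0.0336
```

Run:
```python
from h import *
snap("wrist","w11.png")
go([.4634,.1584,.11],4.3)
```

```text
pos [0.5372 0.4017 0.1188] yaw 4.27 q6 0.4 gap 0.0337 t 16.4 F [-0.1 -1.2 -0.8]
d_tool cm x y z [ -9.18   0.86 -23.72] tilt [ 0.001  0.001 -1.   ]
 turn option 180.0
 turn option -0.0
 turn option -180.0
```

View pics/w11.png

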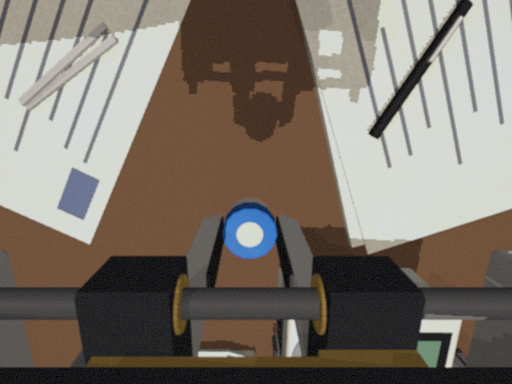

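drive_tool:
  moves: "0 -1.5 0 -4 0; 0 -1.5 0 -4 0; 0 -1.5 0 -4 0; 0 -1.5 0 -4 0; 0 -1.6 0 -4 0; 0 -1.6 0 -3.7 0; 0 0 0.8 0 0; 0 0 0 0 0; 0 0 0 0 0"

```text
time_s: 17.3
ee_pos: [0.4623, 0.159, 0.1093]
eef_rot: [-0.707, -0.026, 0.027, 0.707]
force: [-0.3, 0.5, -0.6]
finger_gap: 0.0335
```

Run:
```python
from h import *
c=snap("wrist","w12.png")
go([.4634,.1584,.019],4.3)
```

```text
pos [0.4627 0.1592 0.1098] yaw 4.34 q6 0.02 gap 0.0334 t 17.35 F [-0.4 -0.   0. ]
d_tool cm x y z [ 0.08  9.08 -0.09] tilt [-0.001  0.    -1.   ]
 turn option 180.0
 turn option 0.0
 turn option -180.0
```

View pics/w12.png

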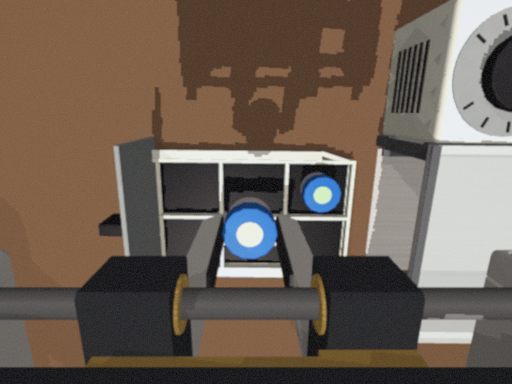

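drive_tool:
  moves: "0 0.1 3 0 0; 0 0 3 0 0; 0 0 2 0 0; 0 0 0.8 0 0; 0 0 0.4 0 0; 0 0 0 0 0"

```text
time_s: 17.95
ee_pos: [0.4646, 0.1591, 0.019]
eef_rot: [-0.707, -0.027, 0.026, 0.707]
force: [-0.0, -0.2, -0.6]
finger_gap: 0.0333
```

drive_tool:
  moves: "4.4 0 0 0 0; 4.4 0 0 0 0; 4.4 0 -3 0 0; 4.4 0 -3 0 0; 4.4 0 -4 0 0; 4.4 0 -2 0 0; 4.4 0 0 0 0"

```text
time_s: 18.65
ee_pos: [0.4667, 0.1588, 0.1426]
eef_rot: [-0.706, -0.029, 0.023, 0.707]
force: [-0.2, -0.7, 0.4]
finger_gap: 0.0437
```

Run:
```python
from h import *
snap("wrist","w13.png"); snap("scene","s13.png")
go([.427,-.342,.13],4.3)
```

```text
pos [0.4638 0.1584 0.1383] yaw 4.27 q6 0.02 gap 0.0438 t 18.75 F [-0.1  1.  -0.7]
d_tool cm x y z [ -7.4    0.82 -49.63] tilt [ 0.001  0.    -1.   ]
 turn option 180.0
 turn option -0.0
 turn option -180.0
```

View pics/w13.png

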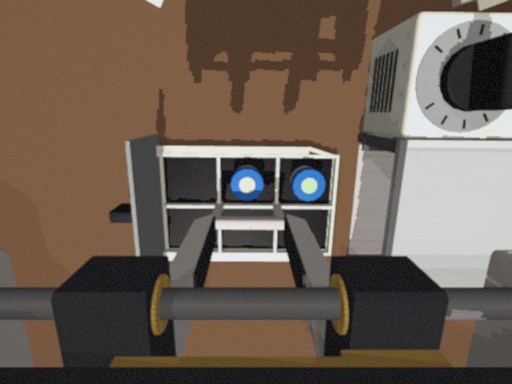

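View pics/s13.png

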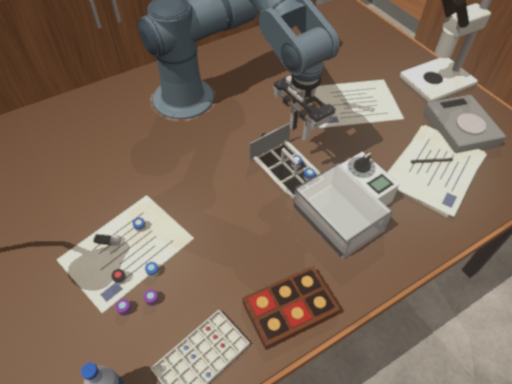

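drive_tool:
  moves: "6 -0.7 0 -4.5 0; 6 -0.7 0 -4.5 0; 6 -0.7 0 -4.5 0; 6 -0.7 0 -4.5 0; 6 -0.7 0 -4.5 0; 6 -0.7 0 -4.5 0; 6 -0.7 0 -4.5 0; 6 -0.7 0 -4.5 0; 6 -0.7 0 -4.5 0; 6 -0.7 0 -4.5 0"

```text
time_s: 19.75
ee_pos: [0.4261, -0.2964, 0.1361]
eef_rot: [-0.706, -0.025, 0.027, 0.708]
force: [0.5, 0.1, -0.1]
finger_gap: 0.0597
```

drive_tool:
  moves: "6 -0.4 0 -4.6 0; 6 0 0.8 0 0; 6 0 0 0 0; 6 0 0 0 0"

```text
time_s: 20.15
ee_pos: [0.4263, -0.3396, 0.1285]
eef_rot: [-0.705, -0.026, 0.027, 0.708]
force: [-0.1, -0.3, 0.1]
finger_gap: 0.0599
```

Run:
```python
from h import *
snap("wrist","w14.png")
go([.427,-.342,.0125],4.3)
```

```text
pos [ 0.4267 -0.3398  0.1292] yaw 4.35 q6 -0.96 gap 0.0604 t 20.2 F [-0.5 -0.1  0.5]
d_tool cm x y z [ 0.03 11.67 -0.25] tilt [-0.002  0.002 -1.   ]
 turn option 180.1
 turn option 0.1
 turn option -179.9
```

View pics/w14.png

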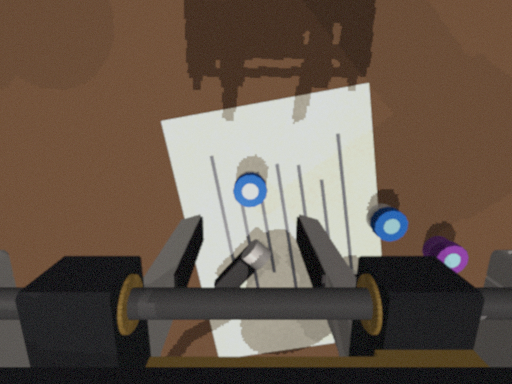

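Run:
```python
from h import *
w=load("wrist")
print(plane(w,250.5,191.5,.028),plane(w,391,226.5,.028),plane(w,262,252,.02))
```

```text
[ 0.42813    -0.34296273  0.028     ] [ 0.57263367 -0.36868742  0.028     ] [ 0.44564222 -0.41077076  0.02      ]
```

drive_tool:
  moves: "6 0.1 4 -0.3 0; 6 0 4 0 0; 6 0 2.8 0 0; 6 0 0.8 0 0; 6 0 0 0 0; 0 0 0 0 0; 0 0 0 0 0; 0 0 0 0 0; 0 0 0 0 0; 0 0 0 0 0"

```text
time_s: 21.2
ee_pos: [0.4288, -0.3452, 0.0156]
eef_rot: [0.707, 0.027, -0.026, -0.706]
force: [-0.4, -0.1, 6.4]
finger_gap: 0.0334
```

drive_tool:
  moves: "0 0 -3 0 0; 0 0 -3 0 0; 0 0 -3 0 0; 0 0 -1.5 0 0; 0 0 0 0 0"

```text
time_s: 21.7
ee_pos: [0.4293, -0.3458, 0.1217]
eef_rot: [0.708, 0.027, -0.025, -0.705]
force: [0.8, -0.9, -0.7]
finger_gap: 0.0332
```

Run:
```python
from h import *
snap("wrist","w15.png")
go([.5304,.1073,.12],4.3)
```

```text
pos [ 0.4284 -0.3448  0.1197] yaw 4.27 q6 -0.96 gap 0.0331 t 21.75 F [-0.   0.5 -0.8]
d_tool cm x y z [13.54 -0.07 44.33] tilt [ 0.001 -0.001 -1.   ]
 turn option 180.0
 turn option -0.0
 turn option -180.0
```

View pics/w15.png

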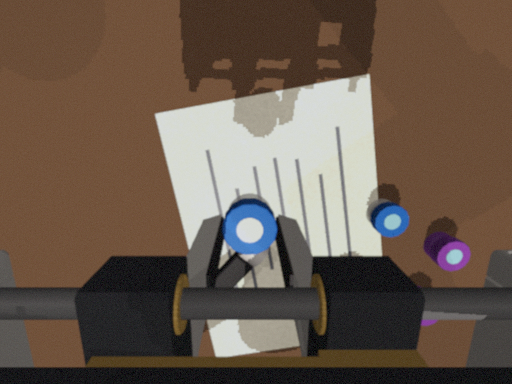

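drive_tool:
  moves: "0 1.35 0 4.4 0; 0 1.35 0 4.4 0; 0 1.35 0 4.4 0; 0 1.35 0 4.4 0; 0 1.35 0 4.4 0; 0 1.35 0 4.4 0; 0 1.35 0 4.4 0; 0 1.35 0 4.4 0; 0 1.35 0 4.4 0; 0 1.35 0 4.5 0"

```text
time_s: 22.75
ee_pos: [0.5287, 0.1071, 0.1171]
eef_rot: [-0.707, -0.025, 0.028, 0.707]
force: [0.6, -0.8, -1.3]
finger_gap: 0.0333
```

drive_tool:
  moves: "0 0 0 0 0; 0 0 0 0 0"

```text
time_s: 22.95
ee_pos: [0.5286, 0.106, 0.1172]
eef_rot: [0.707, 0.026, -0.029, -0.707]
force: [1.4, -0.8, -0.3]
finger_gap: 0.0335
```

Run:
```python
from h import *
snap("wrist","w16.png")
go([.5304,.1073,.019],4.3)
```

```text
pos [0.5288 0.105  0.1176] yaw 4.3 q6 -0.09 gap 0.0333 t 23.0 F [-0.4 -0.4  0.8]
d_tool cm x y z [0.21 9.86 0.22] tilt [-0.003 -0.    -1.   ]
 turn option 180.0
 turn option -0.0
 turn option -180.0
```

View pics/w16.png

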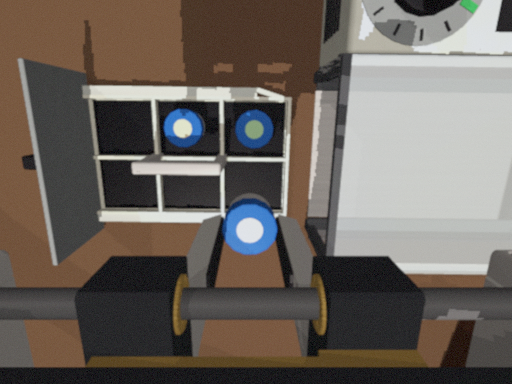

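Run:
```python
from h import *
w=load("wrist")
a,b=plane(w,134,168,.066),plane(w,222,168,.066);print(a,b,(a+b)/2)
```

```text
[0.43551513 0.12778994 0.066     ] [0.50519068 0.13322235 0.066     ] [0.4703529  0.13050615 0.066     ]
```

drive_tool:
  moves: "0 0.1 3 0.2 0; 0 0 3 0 0; 0 0 2.5 0 0; 0 0 0.8 0 0; 0 0 0.5 0 0; 0 0 0 0 0"

```text
time_s: 23.6
ee_pos: [0.531, 0.1066, 0.0216]
eef_rot: [0.707, 0.026, -0.026, -0.707]
force: [0.1, 0.3, -0.9]
finger_gap: 0.0337
```

drive_tool:
  moves: "4.4 0 0 0 0; 4.4 0 0 0 0; 4.4 0 -3 0 0; 4.4 0 -3 0 0; 4.4 0 -4 0 0; 4.4 0 -2 0 0; 4.4 0 0 0 0"

```text
time_s: 24.3
ee_pos: [0.5338, 0.1075, 0.1462]
eef_rot: [0.707, 0.03, -0.023, -0.706]
force: [1.0, -0.8, 0.6]
finger_gap: 0.0438
```

Run:
```python
from h import *
snap("wrist","w17.png"); snap("scene","s17.png")
go([.573,-.368,.13],4.3)
```

```text
pos [0.5308 0.1074 0.1415] yaw 4.28 q6 -0.08 gap 0.0439 t 24.4 F [ 0.1 -0.4 -0.3]
d_tool cm x y z [  0.65   1.15 -47.72] tilt [ 0.001 -0.    -1.   ]
 turn option 180.0
 turn option -0.0
 turn option -180.0
```

View pics/w17.png

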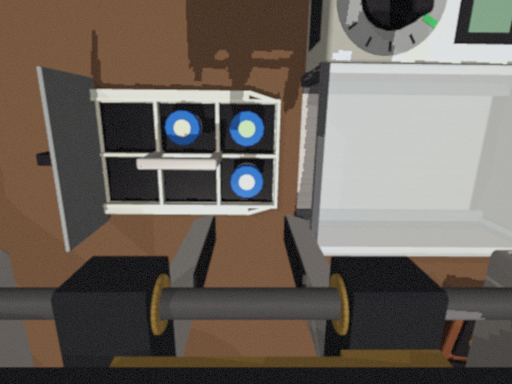

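View pics/s17.png

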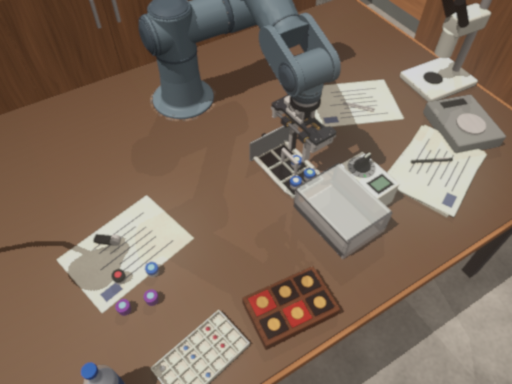

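Three jars are standing in their cells (wrist view 183,128 / 247,129 / 246,182). The last one is still on the bench at (0.573,-0.368).

drive_tool:
  moves: "6 0 0 -4.7 0; 6 0 0 -4.7 0; 6 0 0 -4.7 0; 6 0 0 -4.7 0; 6 0 0 -4.7 0; 6 0 0 -4.7 0; 6 0 0 -4.7 0; 6 0 0 -4.7 0; 6 0 0 -4.7 0; 6 0.6 0 -4.7 0"

```text
time_s: 25.4
ee_pos: [0.5703, -0.362, 0.1385]
eef_rot: [-0.706, -0.025, 0.027, 0.708]
force: [1.0, -0.3, 0.7]
finger_gap: 0.0596
```

drive_tool:
  moves: "6 0 1 -0.7 0; 6 0 0 0 0; 6 0 0 0 0"

```text
time_s: 25.7
ee_pos: [0.5714, -0.366, 0.1292]
eef_rot: [-0.705, -0.026, 0.028, 0.708]
force: [1.5, 0.3, 0.6]
finger_gap: 0.0601
```

Run:
```python
from h import *
snap("wrist","w18.png")
go([.573,-.3685,.0125],4.3)
```

```text
pos [ 0.5719 -0.3658  0.1301] yaw 4.35 q6 -0.81 gap 0.06 t 25.75 F [-0.3  0.7  0.2]
d_tool cm x y z [ 0.11 11.76 -0.3 ] tilt [-0.002  0.002 -1.   ]
 turn option 180.1
 turn option 0.1
 turn option -179.9
```

View pics/w18.png

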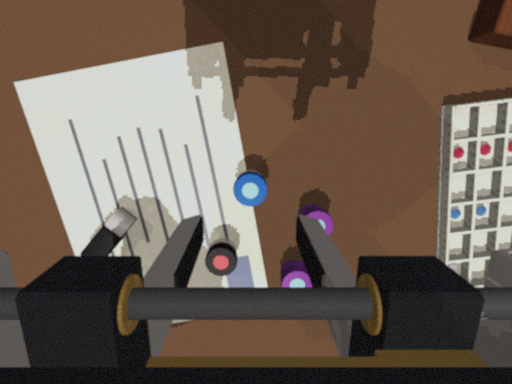

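drive_tool:
  moves: "5 0.1 4 -0.1 0; 5 0 4 0 0; 5 0 2.8 0 0; 5 0 0.8 0 0; 5 0 0 0 0; 0 0 0 0 0; 0 0 0 0 0; 0 0 0 0 0; 0 0 0 0 0; 0 0 0 0 0"

```text
time_s: 26.75
ee_pos: [0.5747, -0.3697, 0.0178]
eef_rot: [0.707, 0.027, -0.026, -0.706]
force: [-0.4, 0.9, 6.6]
finger_gap: 0.0335
```

drive_tool:
  moves: "0 0 -3 0 0; 0 0 -3 0 0; 0 0 -3 0 0; 0 0 -1.5 0 0; 0 0 0 0 0"

```text
time_s: 27.25
ee_pos: [0.5748, -0.3701, 0.1236]
eef_rot: [0.708, 0.028, -0.025, -0.705]
force: [-0.2, -0.0, -0.4]
finger_gap: 0.0333
```

Run:
```python
from h import *
snap("wrist","w19.png")
go([.4680,.1026,.12],4.3)
```

```text
pos [ 0.5738 -0.3692  0.1211] yaw 4.27 q6 -0.81 gap 0.033 t 27.3 F [-0.6  0.3 -1. ]
d_tool cm x y z [-7.030e+00  4.000e-02  4.783e+01] tilt [ 0.001 -0.001 -1.   ]
 turn option 180.0
 turn option -0.0
 turn option -180.0
```

View pics/w19.png

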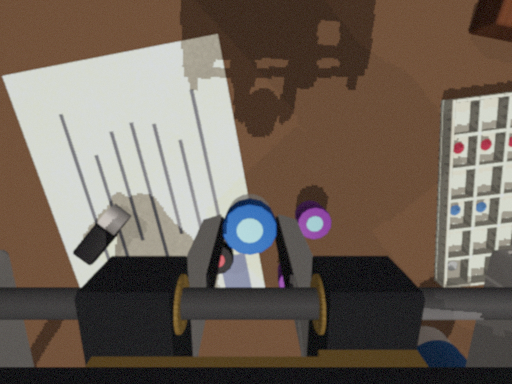

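drive_tool:
  moves: "0 -0.7 0 4.8 0; 0 -0.7 0 4.8 0; 0 -0.7 0 4.8 0; 0 -0.7 0 4.8 0; 0 -0.7 0 4.8 0; 0 -0.7 0 4.8 0; 0 -0.7 0 4.8 0; 0 -0.7 0 4.8 0; 0 -0.7 0 4.8 0; 0 -0.7 0 4.6 0"

```text
time_s: 28.3
ee_pos: [0.4658, 0.1044, 0.1184]
eef_rot: [-0.707, -0.025, 0.027, 0.707]
force: [0.4, -0.1, -1.8]
finger_gap: 0.0336
```

drive_tool:
  moves: "0 0 0 0 0; 0 0 0 0 0"

```text
time_s: 28.5
ee_pos: [0.4666, 0.1033, 0.1187]
eef_rot: [0.707, 0.026, -0.028, -0.707]
force: [-0.2, -0.6, 0.7]
finger_gap: 0.033
```

Run:
```python
from h import *
snap("wrist","w20.png")
go([.4685,.1026,.022],4.3)
```

```text
pos [0.4672 0.1024 0.1191] yaw 4.3 q6 -0.1 gap 0.0338 t 28.55 F [ 0.6  0.1 -0.5]
d_tool cm x y z [0.15 9.71 0.01] tilt [-0.002 -0.    -1.   ]
 turn option 180.0
 turn option -0.0
 turn option -180.0
```

View pics/w20.png

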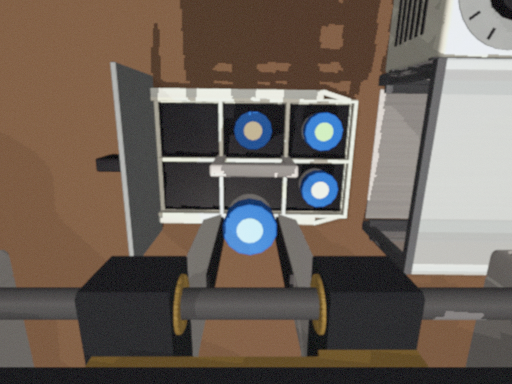

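drive_tool:
  moves: "0 0.1 3 0 0; 0 0 3 0 0; 0 0 2.3 0 0; 0 0 0.8 0 0; 0 0 0.5 0 0; 0 0 0 0 0"

```text
time_s: 29.15
ee_pos: [0.4694, 0.1021, 0.0245]
eef_rot: [0.707, 0.026, -0.026, -0.707]
force: [-0.0, -0.3, -0.9]
finger_gap: 0.0333
```

drive_tool:
  moves: "4.4 0 0 0 0; 4.4 0 0 0 0; 4.4 0 -3 0 0; 4.4 0 -3 0 0; 4.4 0 -4 0 0; 4.4 0 -4 0 0; 4.4 0 0 0 0; 4.4 0 0 0 0"

```text
time_s: 29.95
ee_pos: [0.4699, 0.1028, 0.1661]
eef_rot: [0.707, 0.028, -0.025, -0.707]
force: [-0.3, 0.9, -0.7]
finger_gap: 0.0438
```

Run:
```python
from h import *
w=snap("wrist","w21.png"); snap("scene","s21.png",(230,90,400,260),4);  snap("side","d21.png",(100,130,350,330),3)
go([.4685,.1305,.16],94.3)
```

```text
pos [0.468  0.1028 0.163 ] yaw 4.28 q6 -0.1 gap 0.0439 t 30.1 F [0.9 0.8 0.5]
d_tool cm x y z [0.26 0.3  2.76] tilt [-0.003  0.    -1.   ]
 turn option 90.0
 turn option -90.0
 turn option -270.0
```

View pics/w21.png

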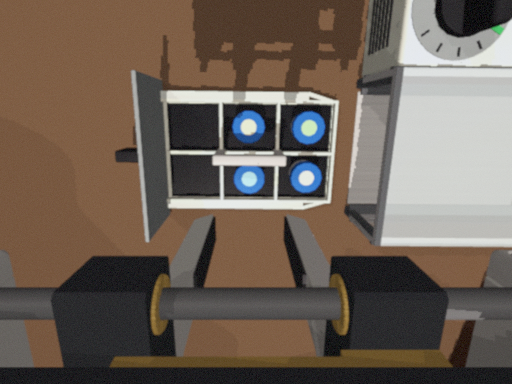

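View pics/s21.png

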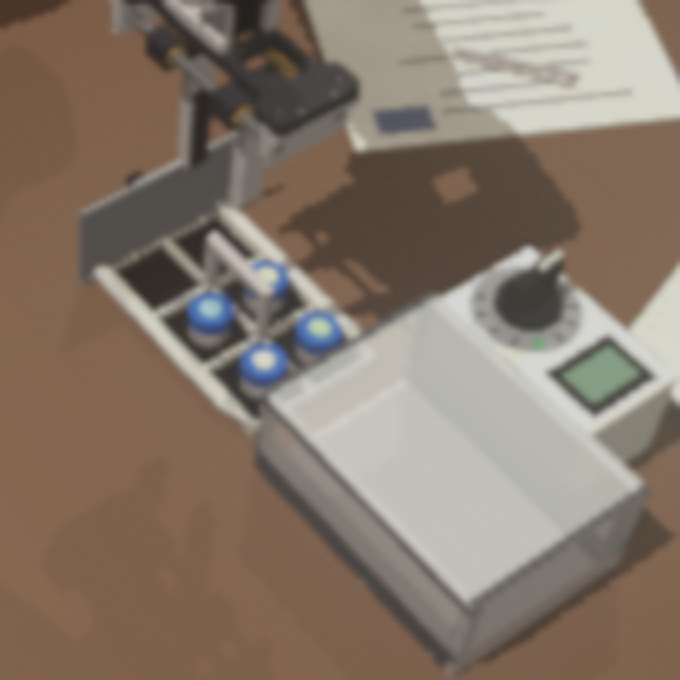

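View pics/d21.png

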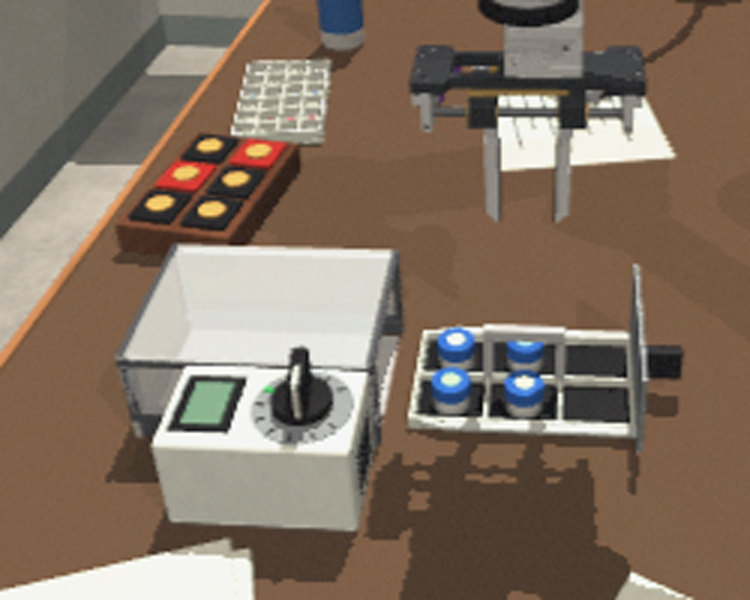

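Run:
```python
from h import *
w=load("wrist"); im=w["color"][:,:,::-1]
cv2.imwrite('pics/w21c.png',cv2.resize(im[60:260,300:430],None,fx=4.5,fy=3,interpolation=cv2.INTER_CUBIC)); 
cv2.imwrite('pics/w21c.png',cv2.resize(im[60:255,300:500],None,fx=3,fy=3,interpolation=cv2.INTER_CUBIC));
```

```text
(no output)
```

View pics/w21c.png

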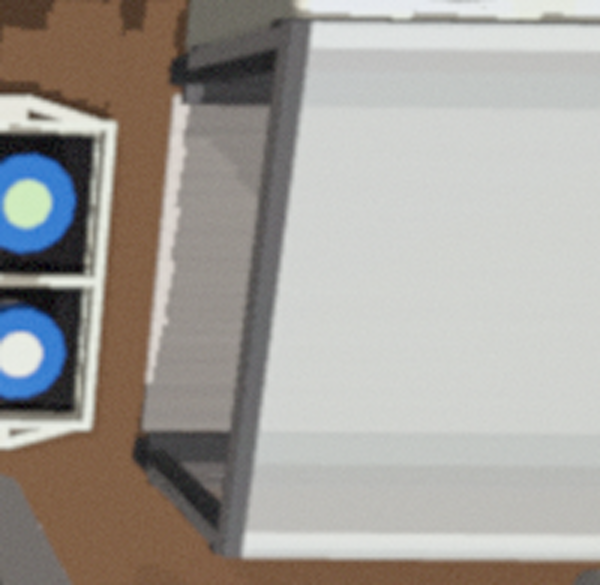

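Run:
```python
from h import *
w=load("wrist")
P=lambda u,v,z: plane(w,300+u/3,60+v/3,z)[:2]
def rep(n,a,b):
    d=a-b; print(n,a.round(4),b.round(4),"mid",((a+b)/2).round(4),"len",np.linalg.norm(d).round(4),"yaw of normal",np.degrees(np.arctan2(-d[0],d[1])).round(2))
rep("lip",P(187,100,.02),P(147,432,.02))
rep("roof front",P(287,20,.091),P(217,552,.091))
rep("nose",P(117,122,.012),P(92,430,.012))
a,b=plane(w,213,159.5,.066),plane(w,286,159.5,.066); print("bail",(a+b)/2,np.degrees(np.arctan2(*(b-a)[[1,0]])))
```

```text
lip [0.5826 0.2021] [0.5882 0.0803] mid [0.5854 0.1412] len 0.1219 yaw of normal 2.62
roof front [0.5802 0.2185] [0.5894 0.0637] mid [0.5848 0.1411] len 0.1551 yaw of normal 3.42
nose [0.5616 0.1933] [0.5695 0.0772] mid [0.5655 0.1352] len 0.1165 yaw of normal 3.86
bail [0.46896782 0.13071991 0.066     ] 4.270819078754068
```

drive_tool:
  moves: "5 0.1 -1 2.8 0; 5 0 0 0 8.2; 5 0 0 0 8.2; 5 0 0 0 8.2; 5 0 0 0 8.2; 5 0 0 0 8.2; 5 0 0 0 8.2; 5 0 0 0 8.2; 5 0 0 0 8.2; 5 0 0 0 8.2"

```text
time_s: 31.1
ee_pos: [0.4669, 0.1307, 0.1727]
eef_rot: [0.58, -0.406, 0.404, -0.579]
force: [-0.7, 0.1, 0.5]
finger_gap: 0.05
```

drive_tool:
  moves: "5 0 0 0 8.2; 5 0 0 0 8; 5 0 0 0 0; 5 0 0 0 0"

```text
time_s: 31.5
ee_pos: [0.4673, 0.1307, 0.1734]
eef_rot: [0.52, -0.481, 0.48, -0.518]
force: [-0.7, -0.3, -0.5]
finger_gap: 0.05
```

Run:
```python
from h import *
snap("wrist","w22.png")
go([.468,.1307,.16],-85.7)
```

```text
pos [0.4674 0.1307 0.1736] yaw -85.59 q6 1.53 gap 0.0499 t 31.55 F [-0.2 -0.8  0.1]
d_tool cm x y z [0.   1.36 0.06] tilt [-0.002 -0.    -1.   ]
 turn option 180.1
 turn option 0.1
 turn option -179.9
```

View pics/w22.png

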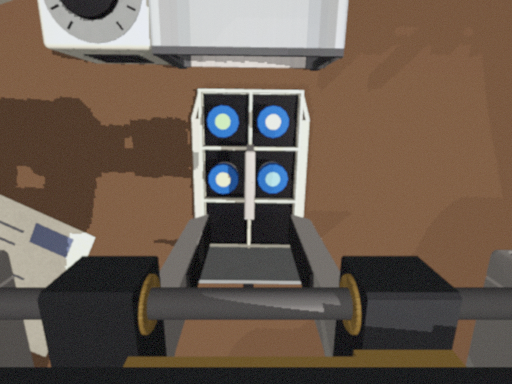

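Run:
```python
from h import *
im=load("wrist")["color"][:,:,::-1]
cv2.imwrite('pics/w22c.png',cv2.resize(im[20:140,140:350],None,fx=3.8,fy=3.8,interpolation=cv2.INTER_CUBIC));
```

```text
(no output)
```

View pics/w22c.png

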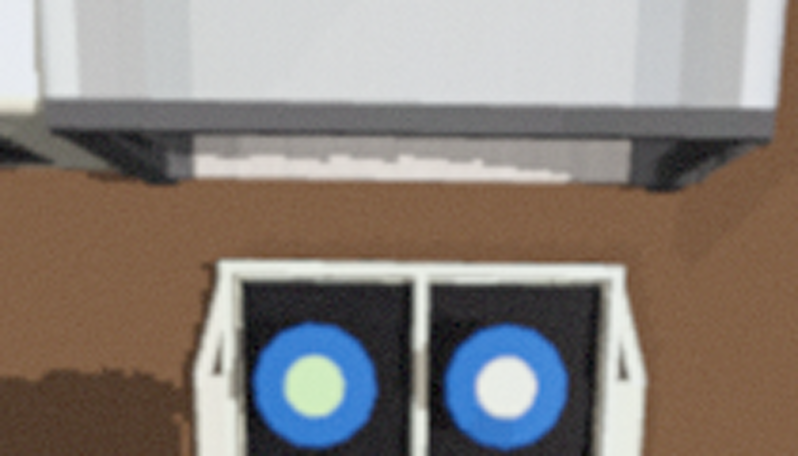

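Run:
```python
from h import *
w=load("wrist")
P=lambda u,v,z: plane(w,140+u/3.8,20+v/3.8,z)[:2]
def rep(n,a,b):
    d=a-b; print(n,a.round(4),b.round(4),"mid",((a+b)/2).round(4),"len",np.linalg.norm(d).round(4),"yaw",np.degrees(np.arctan2(-d[0],d[1])).round(2))
for z in (.0155,.02): rep("lip",P(192,179,z),P(632,185,z))
rep("roof",P(45,102,.091),P(776,110,.091))
rep("nose",P(219,261,.012),P(625,266,.012))
rep("runner",P(195,380,.011),P(645,383,.011))
a,b=plane(w,250,150,.066),plane(w,249.5,219,.066); print("bail",(a+b)/2,np.degrees(np.arctan2(*(a-b)[[1,0]])))
```

```text
lip [0.5812 0.2013] [0.5892 0.0783] mid [0.5852 0.1398] len 0.1233 yaw 3.73
lip [0.5806 0.2005] [0.5886 0.0791] mid [0.5846 0.1398] len 0.1217 yaw 3.73
roof [0.5852 0.2185] [0.5958 0.0623] mid [0.5905 0.1404] len 0.1565 yaw 3.89
nose [0.5601 0.1937] [0.5679 0.077 ] mid [0.564  0.1353] len 0.117 yaw 3.79
runner [0.5261 0.1998] [0.5356 0.0667] mid [0.5309 0.1333] len 0.1334 yaw 4.08
bail [0.46916664 0.12952641 0.066     ] 4.070259627644917
```

drive_tool:
  moves: "5 0.1 4 0.2 0; 5 0 4 0 0; 5 0 3.2 0 0; 5 0 2 0 0; 5 0 0 0 0; 0 0 0 0 0; 0 0 0 0 0; 0 0 0 0 0; 0 0 0 0 0; 0 0 0 0 0"
  force: 35

```text
time_s: 32.55
ee_pos: [0.4705, 0.1299, 0.0431]
eef_rot: [-0.518, 0.481, -0.481, 0.519]
force: [-0.6, -0.3, 0.6]
finger_gap: 0.0133
```

drive_tool:
  moves: "0 0 -0.4 0 0; 0 -0.3 0 0 0; 0 0 0 0 0; 0 0 0 0 0"

```text
time_s: 32.95
ee_pos: [0.4691, 0.1329, 0.0459]
eef_rot: [0.519, -0.481, 0.481, -0.518]
force: [0.2, 0.3, -5.8]
finger_gap: 0.0095
```

Run:
```python
from h import *
w=snap("wrist","w23.png",(120,0,380,160),3)
go([.4674,.1307,.16],-86)
```

```text
pos [0.4692 0.1329 0.0459] yaw -85.71 q6 1.54 gap 0.0097 t 33.0 F [-0.2 -0.2 -6.2]
d_tool cm x y z [  0.2  -11.41  -0.21] tilt [-0.001 -0.    -1.   ]
 turn option 180.3
 turn option 0.3
 turn option -179.7
```

View pics/w23.png

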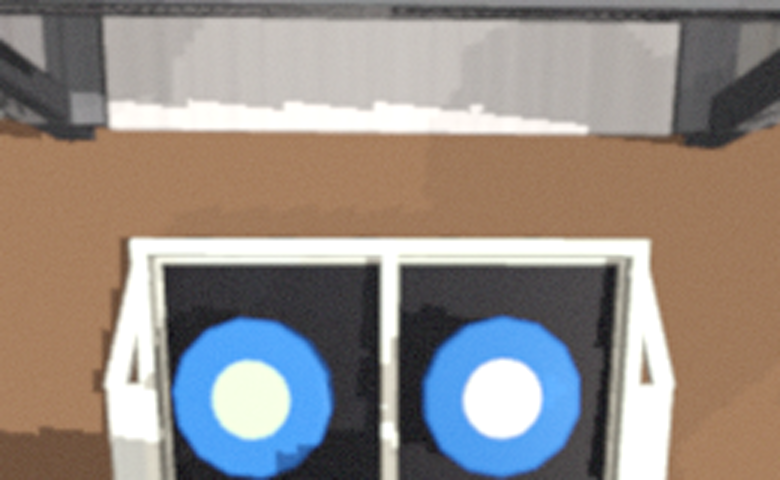

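drive_tool:
  moves: "0 0 0.4 0 0; 0 0 0 0 0; 0 0 0 0.7 0; 0 0 0 0.7 0; 0 0 0 0.7 0; 0 0 0 0.5 0; 0 0 0 0.5 0; 0 0 0 0 0"

```text
time_s: 33.8
ee_pos: [0.5007, 0.1352, 0.0437]
eef_rot: [0.519, -0.481, 0.48, -0.518]
force: [-7.2, -0.7, 9.5]
finger_gap: 0.0098
```

Run:
```python
from h import *
w=snap("wrist","w24.png",(120,0,380,160),3)
go([.4674,.1307,.16],-86)
```

```text
pos [0.5007 0.1352 0.0437] yaw -85.71 q6 1.54 gap 0.0094 t 33.85 F [-6.7  0.6  8.3]
d_tool cm x y z [  0.2  -11.63  -3.37] tilt [-0.002 -0.    -1.   ]
 turn option 180.3
 turn option 0.3
 turn option -179.7
```

View pics/w24.png

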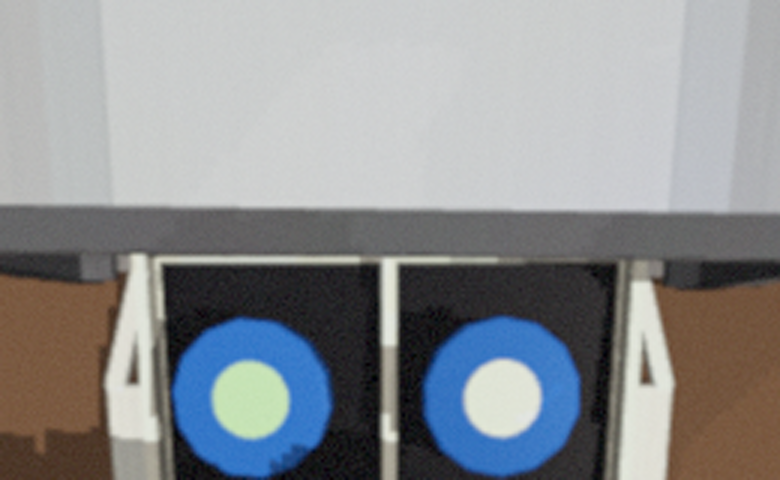

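drive_tool:
  moves: "0 0 -0.05 0.4 0; 0 0 -0.05 0.4 0; 0 0 0 0.4 0; 0 0 0 0.4 0; 0 0 0 0.4 0; 0 0 0 0.4 0; 0 0 0 0.4 0; 0 0 0 0 0"

```text
time_s: 34.65
ee_pos: [0.5293, 0.1373, 0.0437]
eef_rot: [-0.518, 0.481, -0.481, 0.518]
force: [-1.3, -0.7, 1.2]
finger_gap: 0.0096
```

Run:
```python
from h import *
w=snap("wrist","w25.png",(120,0,380,160),3)
go([.4674,.1307,.16],-86)
```

```text
pos [0.5293 0.1372 0.0437] yaw -85.73 q6 1.54 gap 0.0094 t 34.7 F [-0.7  0.2  0.4]
d_tool cm x y z [  0.19 -11.63  -6.21] tilt [ 0.001  0.    -1.   ]
 turn option 180.3
 turn option 0.3
 turn option -179.7
```

View pics/w25.png

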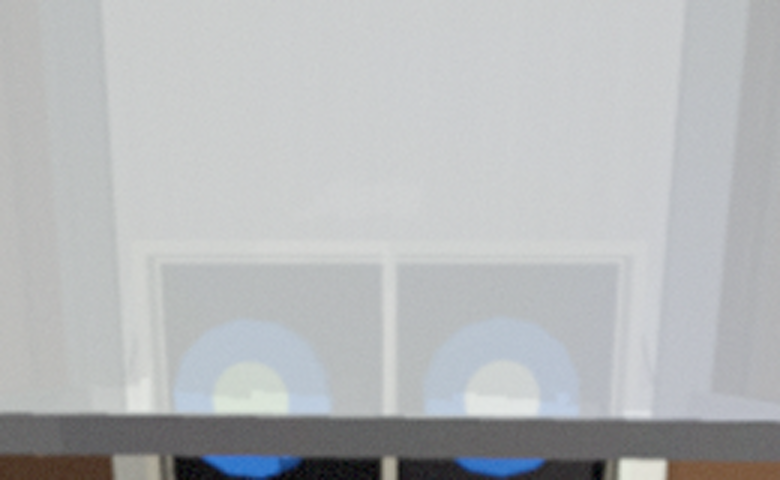

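drive_tool:
  moves: "0 0 0 0.5 0; 0 0 0 0.5 0; 0 0 0 0.5 0; 0 0 0 0.5 0; 0 0 0 0.4 0; 0 0 0 0 0"

```text
time_s: 35.3
ee_pos: [0.5529, 0.139, 0.0437]
eef_rot: [-0.518, 0.481, -0.481, 0.518]
force: [-3.6, 0.0, 2.2]
finger_gap: 0.0096
```

Run:
```python
from h import *
w=snap("wrist","w26.png"); snap("scene","s26.png",(230,90,400,260),4)
go([.4674,.1307,.16],-86)
```

```text
pos [0.5528 0.1391 0.0437] yaw -85.73 q6 1.54 gap 0.0095 t 35.4 F [-2.8  0.6  2.1]
d_tool cm x y z [  0.2  -11.64  -8.57] tilt [ 0.001  0.    -1.   ]
 turn option 180.3
 turn option 0.3
 turn option -179.7
```

View pics/w26.png

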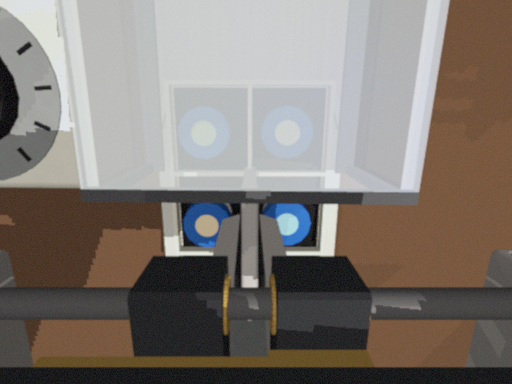

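View pics/s26.png

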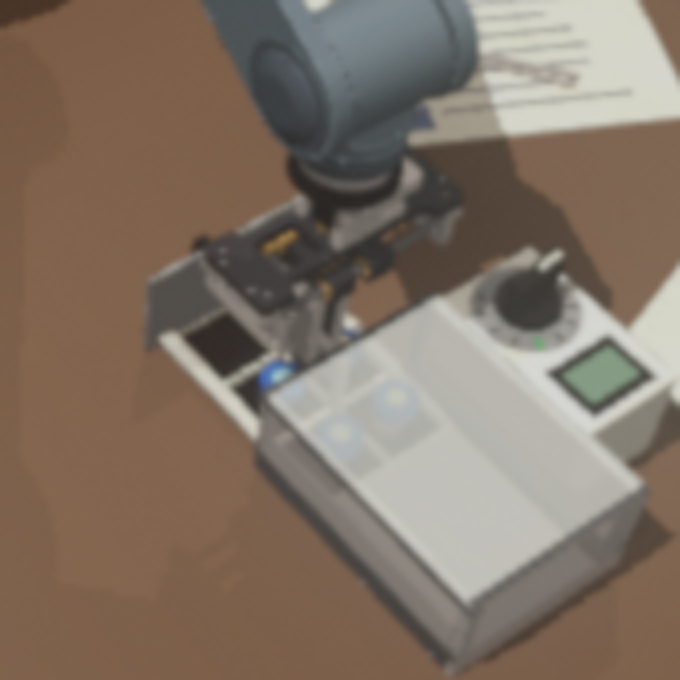

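drive_tool:
  moves: "2.5 0 0 0 0; 2.5 0 0 0 0; 2.5 0 -3 0 0; 2.5 0 -4 0 0; 2.5 0 -4 0 0; 0 0 0 -4 0; 0 0 0 -4 0; 0 0 0 -4 0; 0 0 0 -3.8 0; 0 0 0 0 0"

```text
time_s: 36.4
ee_pos: [0.3915, 0.1274, 0.1523]
eef_rot: [0.519, -0.481, 0.481, -0.518]
force: [-0.0, 0.1, -0.8]
finger_gap: 0.0005
```

Run:
```python
from h import *
w=snap("wrist","w27.png")
go([.393,.1275,.022],-86)
```

```text
pos [0.394  0.1273 0.1534] yaw -85.71 q6 1.53 gap 0.0002 t 36.45 F [ 0.5 -0.6  0.5]
d_tool cm x y z [-0.03 13.14 -0.13] tilt [ 0.002  0.    -1.   ]
 turn option 180.3
 turn option 0.3
 turn option -179.7
```

View pics/w27.png

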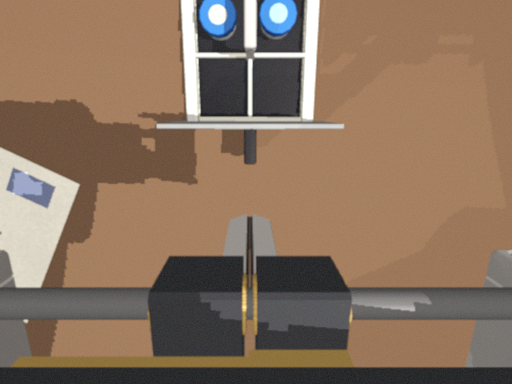

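Run:
```python
from h import *
print(plane(load("wrist"),250,164,.048))
```

```text
[0.4158053  0.12766574 0.048     ]
```

drive_tool:
  moves: "0 0 4 -0.2 0; 0 0 4 0 0; 0 0 3 0 0; 0 0 2 0 0; 0 0 0 0 0; 0 0 0 0 0"

```text
time_s: 37.05
ee_pos: [0.3944, 0.1271, 0.024]
eef_rot: [-0.518, 0.481, -0.481, 0.518]
force: [0.5, -0.2, 0.0]
finger_gap: 0.0001
```

drive_tool:
  moves: "0 0 0 0.5 0; 0 0 0 0.5 0; 0 0 0 0.5 0; 0 0 0 0.5 0; 0 0 0 0.5 0; 0 0 0 0.5 0; 0 0 0 0 0"

```text
time_s: 37.75
ee_pos: [0.4232, 0.1294, 0.0239]
eef_rot: [0.518, -0.481, 0.481, -0.518]
force: [-2.7, -0.3, 1.2]
finger_gap: 0.0004
```

Run:
```python
from h import *
w=snap("wrist","w28.png")
go([.5375,.137,.022],-86)
```

```text
pos [0.4233 0.1294 0.0239] yaw -85.72 q6 1.54 gap 0.0003 t 37.8 F [-2.5  0.1  2.3]
d_tool cm x y z [ 0.1   0.19 11.45] tilt [ 0.  0. -1.]
 turn option 180.3
 turn option 0.3
 turn option -179.7
```

View pics/w28.png

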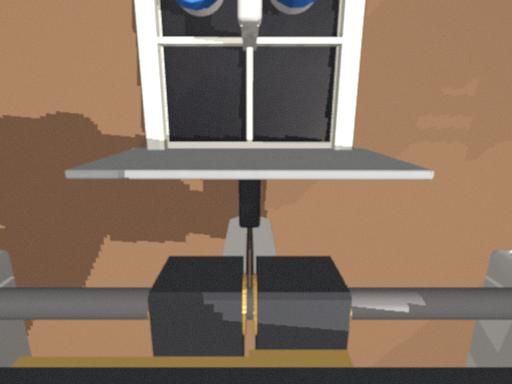

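Contact made at about 2.5 N, centred. Pushing on.

drive_tool:
  moves: "0 0 0 0.7 0; 0 0 0 0.7 0; 0 0 0 0.7 0; 0 0 0 0.7 0; 0 0 0 0.7 0; 0 0 0 0.7 0; 0 0 0 0 0"

```text
time_s: 38.5
ee_pos: [0.4667, 0.1325, 0.0238]
eef_rot: [-0.518, 0.48, -0.482, 0.519]
force: [0.1, -0.8, -0.4]
finger_gap: 0.0003
```

drive_tool:
  moves: "0 0 0 0.7 0; 0 0 0 0.7 0; 0 0 0 0.7 0; 0 0 0 0.7 0; 0 0 0 0.7 0; 0 0 0 0.7 0; 0 0 0 0 0"

```text
time_s: 39.2
ee_pos: [0.5083, 0.1356, 0.0238]
eef_rot: [-0.518, 0.48, -0.482, 0.519]
force: [0.1, -0.2, -0.2]
finger_gap: 0.0005
```

Run:
```python
from h import *
w=snap("wrist","w29.png")
go([.5375,.137,.022],-86)
```

```text
pos [0.5082 0.1356 0.0238] yaw -85.73 q6 1.54 gap 0.0004 t 39.25 F [ 0.6  0.7 -0.6]
d_tool cm x y z [0.08 0.19 2.93] tilt [ 0.003  0.    -1.   ]
 turn option 180.3
 turn option 0.3
 turn option -179.7
```

View pics/w29.png

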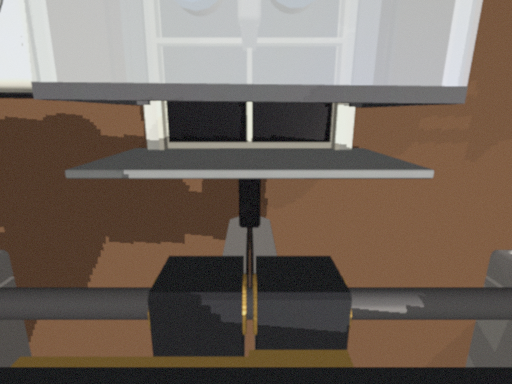

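drive_tool:
  moves: "0 0 0 0.5 0; 0 0 0 0.5 0; 0 0 0 0.5 0; 0 0 0 0.4 0; 0 0 0 0.3 0; 0 0 0 0.2 0; 0 0 0 0 0"

```text
time_s: 39.95
ee_pos: [0.5302, 0.1374, 0.0234]
eef_rot: [0.519, -0.481, 0.481, -0.518]
force: [-4.4, -1.0, 2.0]
finger_gap: 0.0001
```

drive_tool:
  moves: "0 0 0 0.2 0; 0 0 0 0.2 0; 0 0 0 0 0"

```text
time_s: 40.25
ee_pos: [0.5344, 0.1377, 0.0234]
eef_rot: [0.518, -0.481, 0.481, -0.518]
force: [-3.9, -0.7, 1.5]
finger_gap: 0.0006
```

Run:
```python
from h import *
w=snap("wrist","w30.png")
go([.5375,.137,.022],-86)
```

```text
pos [0.5344 0.1377 0.0234] yaw -85.72 q6 1.54 gap 0.0003 t 40.3 F [-3.7 -0.3  2. ]
d_tool cm x y z [0.09 0.14 0.31] tilt [-0.  0. -1.]
 turn option 180.3
 turn option 0.3
 turn option -179.7
```

View pics/w30.png

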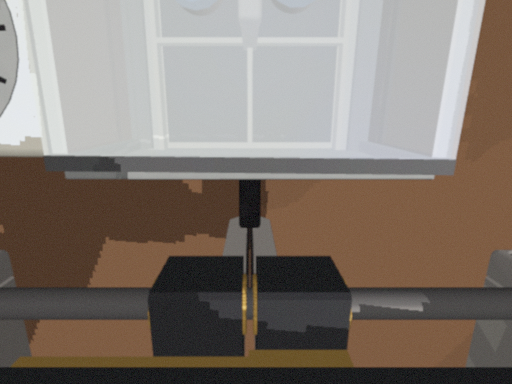

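Close; pushing in 1–2 mm steps until the force rises.

drive_tool:
  moves: "0 0 0 0.2 0; 0 0 0 0 0"

```text
time_s: 40.5
ee_pos: [0.5353, 0.1381, 0.0234]
eef_rot: [0.519, -0.482, 0.48, -0.518]
force: [-8.1, 0.6, 5.5]
finger_gap: 0.0004
```

drive_tool:
  moves: "0 0 0 0.2 0; 0 0 0 0 0"

```text
time_s: 40.7
ee_pos: [0.5353, 0.1382, 0.0233]
eef_rot: [0.521, -0.483, 0.479, -0.516]
force: [-15.1, -1.9, 11.9]
finger_gap: 0.0003
```

drive_tool:
  moves: "0 0 0 0.15 0; 0 0 0 0 0"

```text
time_s: 40.9
ee_pos: [0.5353, 0.1381, 0.0233]
eef_rot: [0.522, -0.484, 0.478, -0.515]
force: [-20.6, -1.8, 19.0]
finger_gap: 0.0003
```

drive_tool:
  moves: "0 0 0 -0.5 0; 0 0 0 -3 0; 0 0 -4 -2 0; 0 0 -4 0 0; 0 0 -4 0 0; 0 0 -4 0 0; 0 0 0 0 0; 0 0 0 0 0"

```text
time_s: 41.7
ee_pos: [0.4866, 0.134, 0.1848]
eef_rot: [-0.517, 0.48, -0.482, 0.519]
force: [-0.4, -0.1, -0.4]
finger_gap: 0.0004
```

Run:
```python
from h import *
w=snap("wrist","w31.png"); snap("scene","s31.png",(230,90,400,260),4); snap("side","d31.png",(100,150,300,330),4)
go([.632,.268,.19],-86)
```

```text
pos [0.4845 0.1339 0.1817] yaw -85.73 q6 1.54 gap 0.0002 t 41.85 F [-0.8  0.1 -0.1]
d_tool cm x y z [-12.27  -0.87  15.71] tilt [-0.002 -0.    -1.   ]
 turn option 180.3
 turn option 0.3
 turn option -179.7
```

View pics/w31.png

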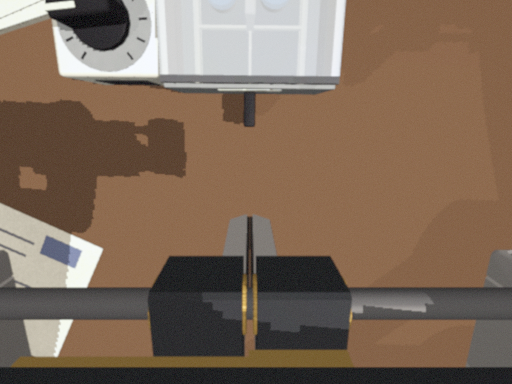

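View pics/s31.png

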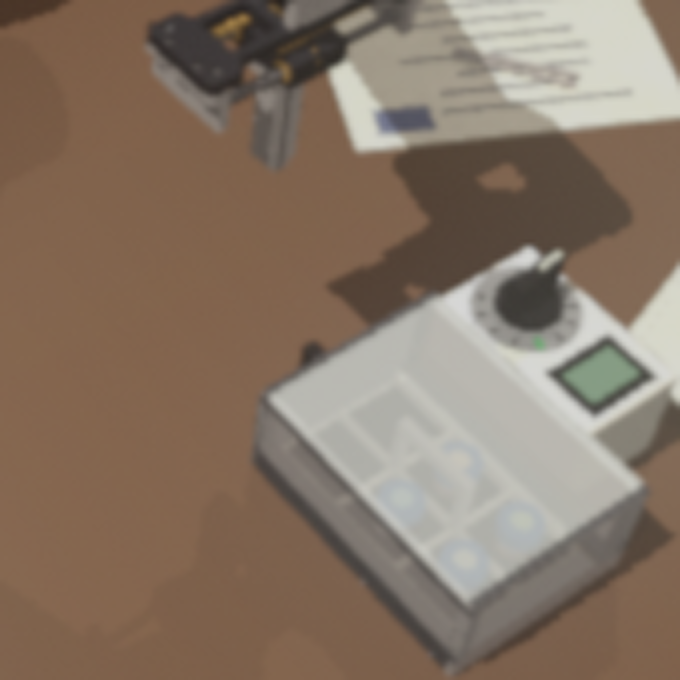

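View pics/d31.png

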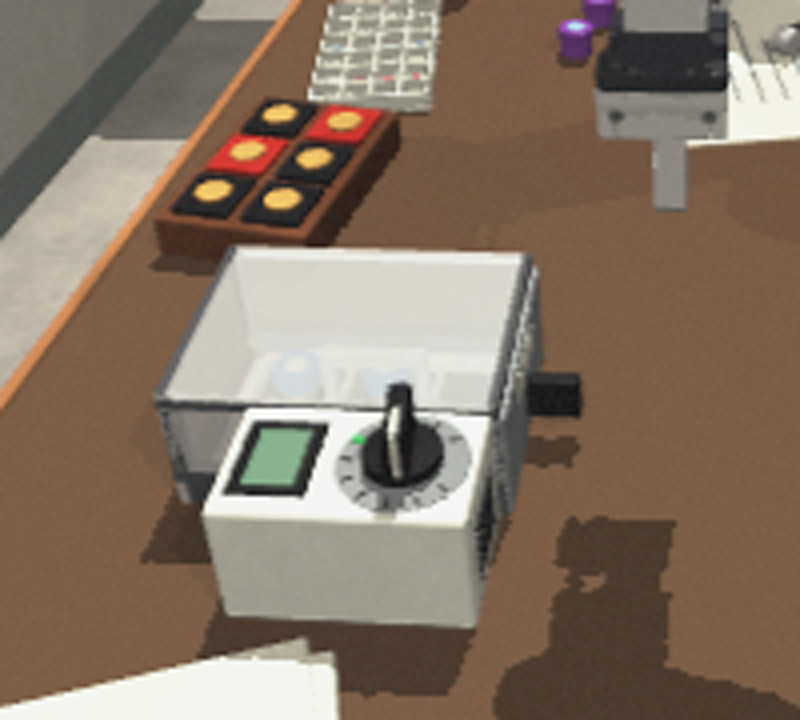

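Run:
```python
from h import *
im=load("wrist")["color"][:,:,::-1]
cv2.imwrite('pics/w31c.png',cv2.resize(im[0:135,40:350],None,fx=2.5,fy=3.5,interpolation=cv2.INTER_CUBIC));
```

View pics/w31c.png

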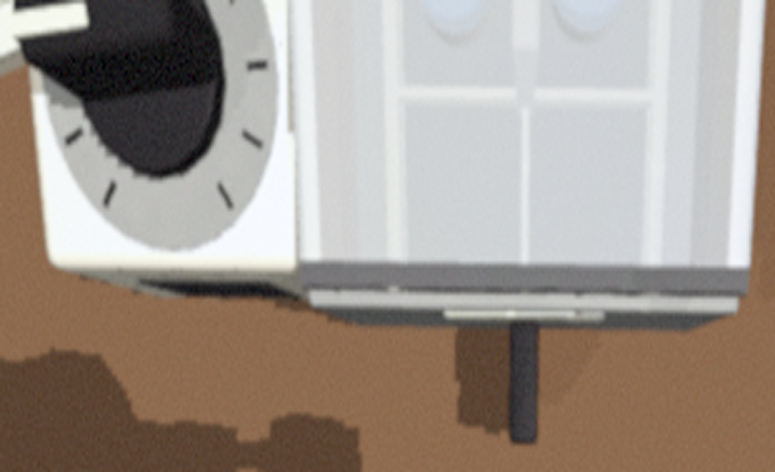

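Run:
```python
from h import *
w=load("wrist"); P=lambda u,v,z: plane(w,40+u/2.5,v/3.5,z).round(4)
print("roof front",P(525,290,.091),"panel front top",P(525,310,.081),"pull end",P(524,441,.048), "pull root",P(524,322,.048))
print("L/R panel bottom?",P(360,325,.0),P(690,330,.0))
```

```text
roof front [0.5849 0.1399 0.091 ] panel front top [0.5809 0.1396 0.081 ] pull end [0.5462 0.1372 0.048 ] pull root [0.58   0.1398 0.048 ]
L/R panel bottom? [0.5764 0.2167 0.    ] [0.5864 0.0618 0.    ]
```

drive_tool:
  moves: "4 0 -2 0 0; 4 0 0 0 -8.2; 4 0 0 0 -8.2; 4 0 0 0 -8.2; 4 0 0 0 -8.2; 4 0 0 0 -8.2; 4 0 0 0 -8.2; 4 0 0 0 -8.2; 4 0 0 0 -8.2; 4 0 0 0 -8.2"

```text
time_s: 42.85
ee_pos: [0.4845, 0.1339, 0.2015]
eef_rot: [0.704, -0.072, 0.07, -0.703]
force: [0.1, 0.5, -0.8]
finger_gap: 0.0398
```

drive_tool:
  moves: "4 0 0 0 -8.2; 4 0 0 0 -8; 4 0 0 0 0"

```text
time_s: 43.15
ee_pos: [0.4845, 0.1339, 0.2017]
eef_rot: [0.707, 0.025, -0.027, -0.707]
force: [0.7, -0.3, -0.1]
finger_gap: 0.0399
```

Run:
```python
from h import *
go([.624,.267,.2],4)
```

```text
pos [0.4845 0.1339 0.2017] yaw 4.25 q6 -0.03 gap 0.0399 t 43.15 F [ 0.7 -0.3 -0.1]
d_tool cm x y z [14.9   0.13 12.24] tilt [-0.003 -0.    -1.   ]
 turn option 180.3
 turn option 0.3
 turn option -179.7
```

drive_tool:
  moves: "4 3.7 0 3 0; 4 3.7 0 3 0; 4 3.7 0 3.1 0; 4 3.8 0 3.1 0; 4 0 0 0 0; 4 0 0 0 0"

```text
time_s: 43.75
ee_pos: [0.6243, 0.267, 0.201]
eef_rot: [0.707, 0.025, -0.027, -0.706]
force: [-0.2, 0.1, -0.1]
finger_gap: 0.0399
```

Run:
```python
from h import *
snap("wrist","w32.png")
go([.624,.267,.099],4)
```

```text
pos [0.624  0.2665 0.2021] yaw 4.18 q6 0.16 gap 0.0402 t 43.8 F [-0.4  0.3  0.1]
d_tool cm x y z [ 0.03 10.31  0.06] tilt [-0.002 -0.001 -1.   ]
 turn option 180.2
 turn option 0.2
 turn option -179.8
```

View pics/w32.png

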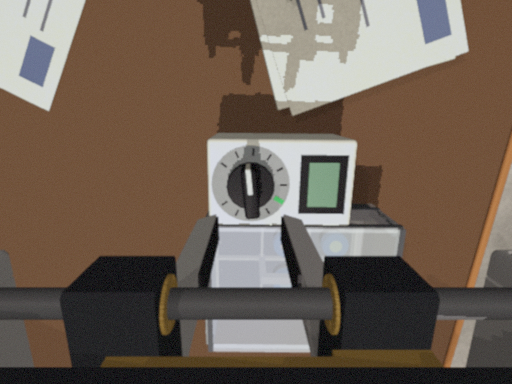

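Run:
```python
from h import *
w=load("wrist"); im=w["color"][:,:,::-1]
cv2.imwrite('pics/w32c.png',cv2.resize(im[135:230,200:310],None,fx=6,fy=6,interpolation=cv2.INTER_CUBIC));
```

```text
(no output)
```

View pics/w32c.png

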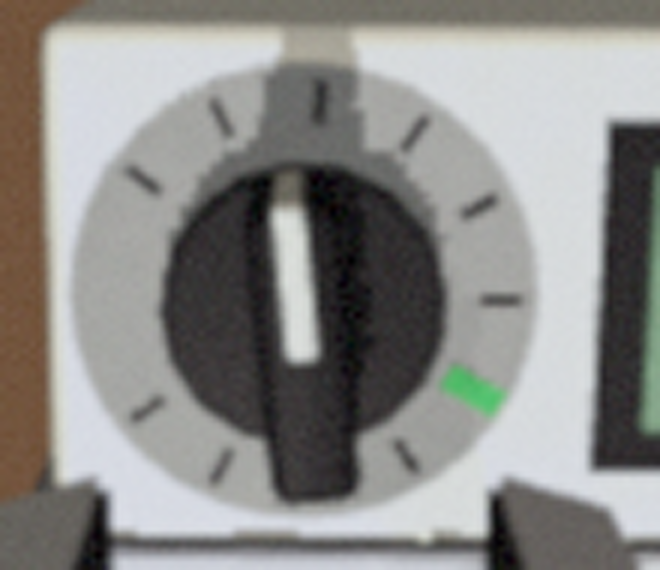

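Run:
```python
from h import *
w=load("wrist"); P=lambda u,v,z: plane(w,200+u/6,135+v/6,z)
def yaw(a,b): d=b-a; return np.degrees(np.arctan2(d[1],d[0]))
a,b=P(302,362,.128),P(290,205,.128); print("line",a,b,yaw(a,b), "full",yaw(a,P(287,175,.128)))
# bar side edges
print("edges",yaw(P(278,495,.128),P(258,300,.128)),yaw(P(355,490,.128),P(362,250,.128)))
c=(P(143,180,.089)+P(0,0,.089)*0)
m={0:(143,180),10:(222,117),20:(320,100),30:(415,133),40:(480,205),50:(500,300),60:(472,390),70:(407,455),90:(222,466),100:(147,408)}
pts=np.array([P(*v,.088)[:2] for v in m.values()]); 
A=np.c_[2*pts,np.ones(len(pts))]; s=np.linalg.lstsq(A,(pts**2).sum(1),rcond=None)[0]; print("axis",s[:2],"r",np.sqrt(s[2]+s[:2]@s[:2]))
for k,p in zip(m,pts):
    y=np.degrees(np.arctan2(*(p-s[:2])[::-1])); print(k,y.round(1),"cab yaw",round(y-np.degrees(2.5-k/20),2))
print("bar end",P(316,497,.128))
```

```text
line [0.62553011 0.26725719 0.128     ] [0.62204335 0.29069213 0.128     ] 98.46264401906224 full 98.66971411561596
edges 99.58547306066234 93.12007615069231
axis [0.62573058 0.26730484] r 0.03350340051711752
0 147.4 cab yaw 4.16
10 118.0 cab yaw 3.39
20 89.6 cab yaw 3.62
30 60.8 cab yaw 3.46
40 32.4 cab yaw 3.75
50 3.3 cab yaw 3.28
60 -25.4 cab yaw 3.24
70 -53.3 cab yaw 4.01
90 -110.7 cab yaw 3.86
100 -139.5 cab yaw 3.77
bar end [0.62921601 0.24625361 0.128     ]
```

drive_tool:
  moves: "4 0.2 3 0.1 -4.5; 4 0 3 0 0; 4 0 2 0 0; 4 0 1.5 0 0; 4 0 0.5 0 0; 4 0 0 0 0"

```text
time_s: 44.4
ee_pos: [0.6264, 0.2675, 0.1036]
eef_rot: [0.705, 0.054, -0.054, -0.705]
force: [0.4, -0.1, 0.2]
finger_gap: 0.04
```

Run:
```python
from h import *
snap("wrist","w33.png")
go([.6257,.2673,.1005],8.7)
```

```text
pos [0.6271 0.2677 0.1046] yaw 8.73 q6 0.09 gap 0.0401 t 44.45 F [-0.7  0.7  0.9]
d_tool cm x y z [-0.14  0.41 -0.02] tilt [ 0.001  0.    -1.   ]
 turn option 180.0
 turn option 0.0
 turn option -180.0
```

View pics/w33.png

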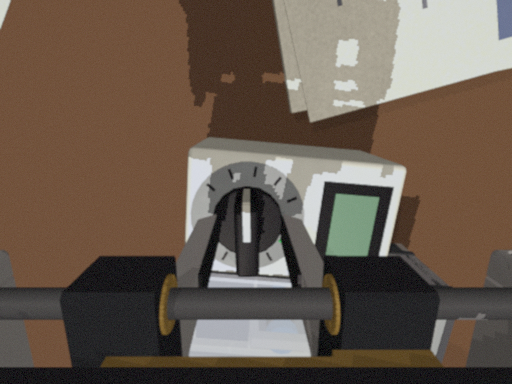

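drive_tool:
  moves: "4 -0.1 0.3 0 0; 0 0 0 0 0; 0 0 0 0 0; 0 0 0 0 0; 0 0 0 0 0; 0 0 0 0 0"
  force: 20

```text
time_s: 45.05
ee_pos: [0.6248, 0.2678, 0.1008]
eef_rot: [0.705, 0.053, -0.055, -0.705]
force: [-5.6, -0.4, 4.9]
finger_gap: 0.0138
```

Run:
```python
from h import *
go([.6257,.2673,.1005],-114.8); print(state()["ft_torque"])
```

```text
pos [0.6248 0.2678 0.1008] yaw 8.79 q6 0.09 gap 0.0138 t 45.05 F [-5.6 -0.4  4.9]
d_tool cm x y z [ 0.08  0.03 -0.06] tilt [-0.002 -0.    -1.   ]
 turn option 303.6
 turn option 123.6
 turn option -56.4
[-0.24095878  0.92277222  0.04595557]
```

drive_tool:
  moves: "0 0.07 0 0 8; 0 0 0 0 8; 0 0 0 0 8; 0 0 0 0 8; 0 0 0 0 8; 0 0 0 0 8; 0 0 0 0 8; 0 0 0 0 8"

```text
time_s: 45.85
ee_pos: [0.6244, 0.268, 0.1007]
eef_rot: [0.627, -0.331, 0.328, -0.625]
force: [-8.8, -0.1, 7.3]
finger_gap: 0.0137
```

drive_tool:
  moves: "0 0 0 0 8; 0 0 0 0 8; 0 0 0 0 8; 0 0 0 0 8; 0 0 0 0 8; 0 0 0 0 8; 0 0 0 0 8; 0 0 0 0 3; 0 0 0 0 0"

```text
time_s: 46.75
ee_pos: [0.6244, 0.2684, 0.1008]
eef_rot: [-0.385, 0.595, -0.593, 0.382]
force: [-8.4, -0.7, 6.4]
finger_gap: 0.0138
```

Run:
```python
from h import *
snap("wrist","w34.png")
go([.6257,.2673,.1005],-114.8)
```

```text
pos [0.6244 0.2684 0.1007] yaw -114.22 q6 2.23 gap 0.0135 t 46.8 F [-9.6  0.2  7.4]
d_tool cm x y z [0.04 0.02 0.17] tilt [-0.005  0.    -1.   ]
 turn option 180.6
 turn option 0.6
 turn option -179.4
```

View pics/w34.png

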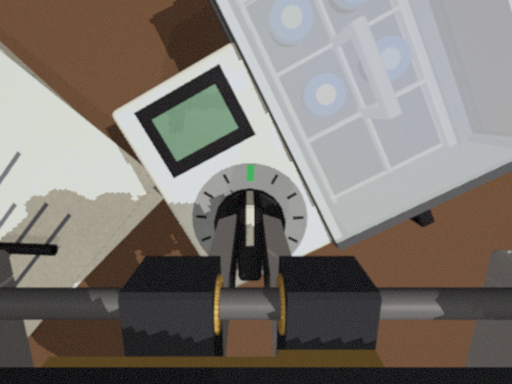

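drive_tool:
  moves: "0 0 0 0 0.5; 0 0 0 0 0; 4 0 0 0 0; 4 0 0 0 0; 4 0 0 0 0; 4 0 -2 0 0; 4 0 -4 0 0; 4 0 -4 0 0; 4 0 0 0 0; 4 0 0 0 0"

```text
time_s: 47.8
ee_pos: [0.6272, 0.268, 0.2017]
eef_rot: [0.38, -0.595, 0.596, -0.382]
force: [0.1, -0.3, -0.5]
finger_gap: 0.0401
```

Run:
```python
from h import *
w=snap("wrist","w35.png",(150,80,350,250),4); snap("scene","s35.png"); snap("side","d35.png",(100,150,300,330),4)
```

```text
(no output)
```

View pics/w35.png

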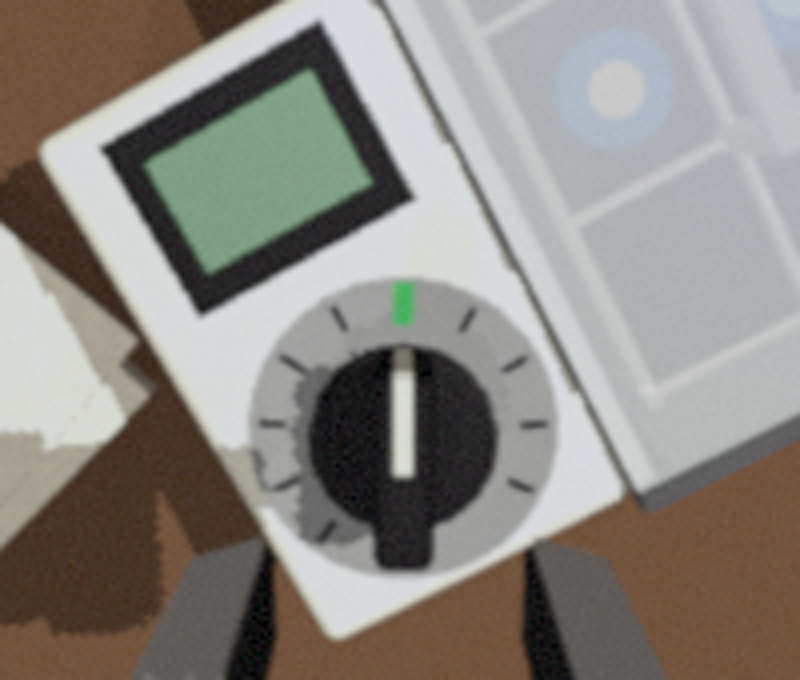

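View pics/s35.png

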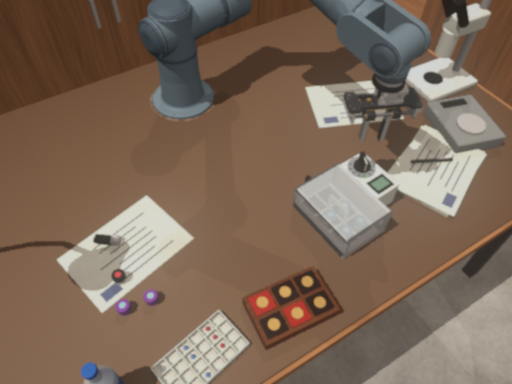

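View pics/d35.png

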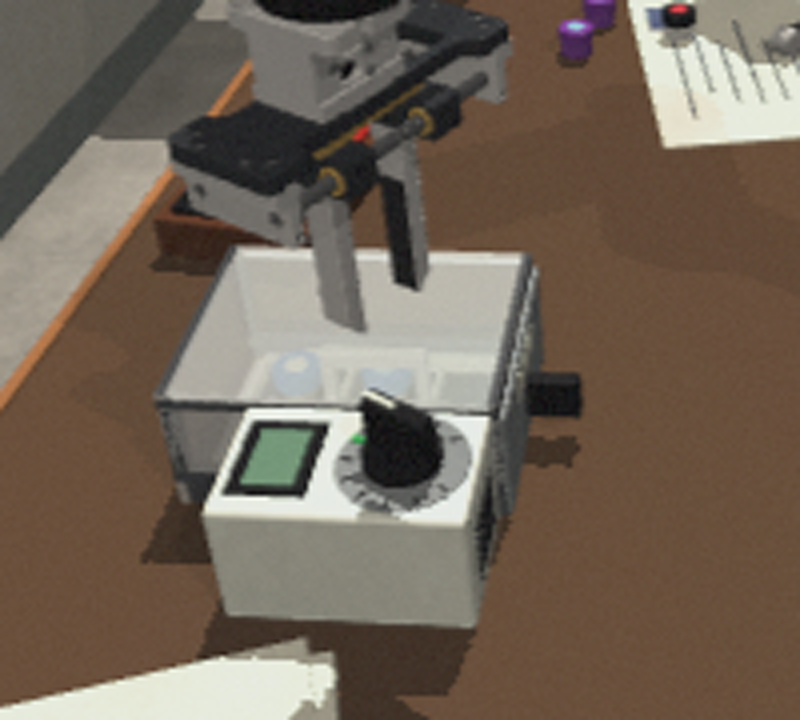

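drive_tool:
  moves: "4 0 -4 0 0; 4 0 -4 0 0; 4 -4 0 4 0; 4 -4 0 4 0; 4 0 0 0 0; 4 0 0 0 0"

```text
time_s: 48.55
ee_pos: [0.7197, 0.3023, 0.2758]
eef_rot: [-0.383, 0.596, -0.595, 0.379]
force: [-0.2, -0.6, -0.2]
finger_gap: 0.0398
```

Run:
```python
from h import *
snap("wrist","w36.png"); go([.5,.13,.28])
```

```text
pos [0.7194 0.3023 0.2781] yaw -114.73 q6 2.26 gap 0.0402 t 48.6 F [-0.4 -0.2  0.3]
d_tool cm x y z [ 24.82  -0.09 -12.72] tilt [-0.004 -0.001 -1.   ]
```

View pics/w36.png

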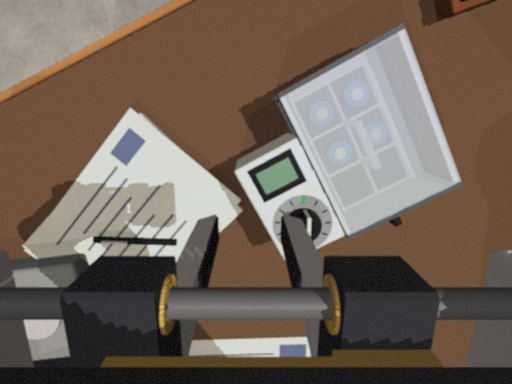

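```bash
python3 -c "
from h import *
print(close_job(), state()['time_s'])"
```

```text
the job is handed in; nothing more can be done
the job is handed in; nothing more can be done
```

The job is done and handed in, with the clock at about 49 s. I turned the empty tray end for end by its bail and set it down before the cabinet. The four blue-lidded jars went in one to a compartment, and I slid the tray home. Only then did I turn the dial clockwise, from about 0.84 rad to 60.

**Last checks:**
- **Jars:** the last wrist picture shows all four standing in separate compartments. I saw no fifth blue-lidded jar in any view.
- **Tray:** the push stopped hard at about 20 N. The panel's front measured 4 mm ahead of the mouth, which is the panel's own thickness, so it is closed.
- **Dial:** released and standing exactly on the long green mark.
- **Black jar, loupe and purple jars:** unmoved in the last scene picture.
- **Robot:** clear of everything when I handed in.

**Disagreements:** views differed by 2–4 mm on where the tray and cabinet mouth lay, and by under 1.5° on the cabinet's angle. A close wrist view put the tray 3 mm to the right of the rails, so I moved it 3 mm left before sliding it in, and it ran in freely. I noticed no knocked object and no slackened grip. No check failed.

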